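# Set up the truffle tasting station

## Robot

A 6-joint arm with a two-finger parallel gripper is mounted at the origin on the work surface. World frame = base frame: x ahead of the robot, y to its left, z up, the work surface at z = 0. Lengths are in m, angles in rad, forces in N, time in s.
With the tool pointing down it reaches from about 0.35 to 0.85 m from the base axis. Payload 8.1 kg.
Tool frame: the origin (TCP) lies at the very end of the fingers, on their centre line; the grasp point (between the pads) lies 19 mm behind it; z points along the fingers, y is the direction in which the jaws open and shut (so a half turn about z gives the same grasp; the last joint's range is limited). The gripper opens to 93 mm and grips with 3 to 60 N. Pads are 15 mm wide; open, the fingers measure 128 mm over their backs; the gripper's body (75 mm by 188 mm) begins 65 mm behind the grasp point.
Start: joints at [1.03, 0.13, 1.488, -0, 1.523, -0.085], TCP at [0.264, 0.539, 0.219] pointing down, gripper open.
Joint ranges: [-2.96, 2.96], [-0.89, 2.26], [0.02, 2.5], [-1.34, 4.48], [0, 2.73], [-2.66, 2.66]. Speed limits (rad/s): [2.39, 2.39, 2.79, 3.14, 3.14, 3.14].

## Interface

Orientations are given as a rotation vector (axis times angle).
In Python, from plant import robot gives the robot as it stands.
- The arm moves only by the shell command python3 -m pendant 'ROWS' [OPENING] [FORCE]. ROWS is JSON, a list of rows, each an object with "delta_pos": the shift along the tool's x, y, z in m, a list of three; "spin": the turn about the tool's z in rad. In form: [{"delta_pos": [dx, dy, dz], "spin": spin}, ...]. A call has 1 to 10 rows; each row is the pose to reach, as a shift and turn from the pose measured when the call began, along the tool's axes at that moment; what a row does not reach only later rows make up. A row lasts 1/10 s, in which the tool goes at most 50 mm and 8.59 degrees, less where a joint would pass 70% of its speed; a pose out of reach is approached as far as the arm can. A call with a gripper value outside its range is refused whole. OPENING is the closure, from -1 (fully open) to 1 (shut), set as the call begins (- or left out, the last holds). The fingers move at their own pace and stop on an object; FORCE is the grip in N (left out, the last holds). Time passes only in rows, so rows that repeat a pose let the fingers close. It gives the time, the measured TCP pose, the force and the opening at its end, in the units of the state.
- robot.read_state(): the state, without advancing time (a new reading comes with each control period).
- robot.read_camera(name): name is "side" or "top"; returns a dict with "color" (420x560x3 uint8, blue, green, red), "camera_matrix" (3x3 intrinsics, pixels), "R" (3x3) and "t" (3): a world point X has camera coordinates R X + t. Camera axes: x right, y down, z forward; pixel columns grow to the right and rows downward; lengths in m; the calibration is good to about 2 mm. A picture is of the moment at which its call begins. There is no depth.
- robot.close_job(): hands the job in, once; it reports no verdict.
Trained networks look in the newest picture that a camera, given by its name, has taken for a name from the list of things; names that differ only in an ending like _2 or _b are one class to them, and where a whole thing is asked for, a point or a joint stands for the part that bears it (a point fixed in the world has none). Each returns a list of dicts, best first, with "score" (0 to 1); they miss things now and then, are a little off and sometimes report something else, mostly with a low value. They report only what shows in the picture. A call takes as long as a camera call. They do not tell look-alikes from the thing itself.
- robot.outline_of(camera, label): "mask" (420x560 bool, what is visible of it).
- robot.mark_of(camera, label): "location" ([x, y, z] in m, in the coordinates of the camera as it stood for that picture, good to about 4 mm: a listed point, or the origin of a listed thing).
The state is a dict: "t": time; "q": joint angles; "dq": joint speeds; "joint_torque": joint torques, N m; "tool_pos": TCP position; "orientation": TCP orientation; "force": force on the tool from outside, world axes, zero at the start; "wrist_torque": the same for the moment, N m; "opening": finger opening in m.
Only numpy, scipy, OpenCV 4.12 (cv2) and the standard library are available. Lean on these libraries where they do the work, as an engineer would, in place of code of your own. Each camera call takes 0.05 s, during which the arm holds its last target.

## Task

Get the truffle tasting on the pantry counter ready: put every truffle from the white dish into the dark wooden tray, one to a well, and press the blue stylus down into its spring clip, centred, until the orange jaw has closed over it. Turn the menu tablet so that its orange pointer lines up with the white mark on its foot, and set the screen leaning back 30 degrees from upright. Leave everything else on the counter where it stands.

Things in the scene. Friction and masses are not known exactly. Their poses are not given: they have to be found in the camera images.
- truffle0_center (a point): centre of a foil-wrapped truffle (all alike in use): a ball 29 mm across with a small flat foot 13 mm across, whose underside is 15 mm below the centre when it stands; 18 g. Some of the six may be absent. They start in a shallow white dish, fixed, 240 x 160 mm: floor 6 mm above the counter, rim 16 mm high and 6 mm thick
- truffle1_center (a point): centre of a foil-wrapped truffle (all alike in use): a ball 29 mm across with a small flat foot 13 mm across, whose underside is 15 mm below the centre when it stands; 18 g. Some of the six may be absent. They start in a shallow white dish, fixed, 240 x 160 mm: floor 6 mm above the counter, rim 16 mm high and 6 mm thick
- truffle2_center (a point): centre of a foil-wrapped truffle (all alike in use): a ball 29 mm across with a small flat foot 13 mm across, whose underside is 15 mm below the centre when it stands; 18 g. Some of the six may be absent. They start in a shallow white dish, fixed, 240 x 160 mm: floor 6 mm above the counter, rim 16 mm high and 6 mm thick
- truffle3_center (a point): centre of a foil-wrapped truffle (all alike in use): a ball 29 mm across with a small flat foot 13 mm across, whose underside is 15 mm below the centre when it stands; 18 g. Some of the six may be absent. They start in a shallow white dish, fixed, 240 x 160 mm: floor 6 mm above the counter, rim 16 mm high and 6 mm thick
- truffle4_center (a point): centre of a foil-wrapped truffle (all alike in use): a ball 29 mm across with a small flat foot 13 mm across, whose underside is 15 mm below the centre when it stands; 18 g. Some of the six may be absent. They start in a shallow white dish, fixed, 240 x 160 mm: floor 6 mm above the counter, rim 16 mm high and 6 mm thick
- truffle5_center (a point): centre of a foil-wrapped truffle (all alike in use): a ball 29 mm across with a small flat foot 13 mm across, whose underside is 15 mm below the centre when it stands; 18 g. Some of the six may be absent. They start in a shallow white dish, fixed, 240 x 160 mm: floor 6 mm above the counter, rim 16 mm high and 6 mm thick
- well0 (a point): a well of the fixed dark wooden tray (130 along x, 190 along y, 16 mm high; six round wells, 2 by 3, 58 mm apart, each 37 mm across and 10 mm deep; this frame is aligned with the tray): the point where the centre of a truffle is when it rests in that well (21 mm above the counter, 5 mm above the tray's top)
- well1 (a point): a well of the fixed dark wooden tray (130 along x, 190 along y, 16 mm high; six round wells, 2 by 3, 58 mm apart, each 37 mm across and 10 mm deep; this frame is aligned with the tray): the point where the centre of a truffle is when it rests in that well (21 mm above the counter, 5 mm above the tray's top)
- well2 (a point): a well of the fixed dark wooden tray (130 along x, 190 along y, 16 mm high; six round wells, 2 by 3, 58 mm apart, each 37 mm across and 10 mm deep; this frame is aligned with the tray): the point where the centre of a truffle is when it rests in that well (21 mm above the counter, 5 mm above the tray's top)
- well3 (a point): a well of the fixed dark wooden tray (130 along x, 190 along y, 16 mm high; six round wells, 2 by 3, 58 mm apart, each 37 mm across and 10 mm deep; this frame is aligned with the tray): the point where the centre of a truffle is when it rests in that well (21 mm above the counter, 5 mm above the tray's top)
- well4 (a point): a well of the fixed dark wooden tray (130 along x, 190 along y, 16 mm high; six round wells, 2 by 3, 58 mm apart, each 37 mm across and 10 mm deep; this frame is aligned with the tray): the point where the centre of a truffle is when it rests in that well (21 mm above the counter, 5 mm above the tray's top)
- well5 (a point): a well of the fixed dark wooden tray (130 along x, 190 along y, 16 mm high; six round wells, 2 by 3, 58 mm apart, each 37 mm across and 10 mm deep; this frame is aligned with the tray): the point where the centre of a truffle is when it rests in that well (21 mm above the counter, 5 mm above the tray's top)
- stylus_mid (a point): middle of the blue stylus, on its axis: a rod 12 mm across and 160 mm long along x of this frame, white square end (13 mm) at +x, black tip at -x; 30 g. It lies loose on the counter, axis 6 mm up
- clip: fixed black clip, foot 60 (x) x 116 (y) mm. Forks 14 mm wide at y = -44 and 44 mm hold the stylus level along y; fingers fit between, down to 36 mm above the counter. Fork: fixed side at -x, floor 40 mm up, at +x an orange sprung jaw that yields as the stylus is pressed down (10 N) and snaps over it; top 67 mm up. Origin: centre of the underside; seated stylus: middle 46 mm straight above it
- jaw (a joint): angle of the clip's orange sprung jaw in rad: 0 closed, about 0.15 while the stylus passes
- stand: fixed round foot of the tablet stand, 230 mm across, 12 mm high, with a white mark on its top at its -x edge, 105 mm from the axis. Origin: centre of its underside, on the vertical swivel axis
- swivel (a joint): swivel of the tablet about the vertical axis through the stand in rad: 0 when the pointer is on the mark, growing anticlockwise seen from above; stays where it is left (needs 4 N at the pointer)
- pointer (a point): point on the top edge of the orange pointer, 72 mm out from the swivel axis; the pointer is a radial fin 55 mm long (from 40 to 95 mm out), 10 mm wide, its top 41 mm and its underside 16 mm above the counter; turns with the tablet; can be pinched from above
- tilt (a joint): how far the tablet leans back from upright in rad: 0 upright, 1.25 nearly flat; the screen is on the pointer's side and the top leans away from the pointer; stiff, stays where it is left (about 3 N at the top edge). Hinge axis level, 55 mm above the counter, crossing the swivel axis; the tablet is 200 mm wide, 135 mm tall, 9 mm thick, its top edge 115 mm from the hinge
- jar: bystander: amber glass jar with brass lid, 60 mm across, 90 mm high. Origin: underside
- tin: bystander: green tin, 76 mm across, 120 mm high. Origin: underside
- cup: bystander: white cup, 68 mm across, 60 mm high. Origin: underside
- spoon: bystander: spoon lying on the counter. Origin: underside
- giftbox: bystander: red gift box 110 x 110 x 50 mm. Origin: underside
Not all that is in view belongs to the job. Of the things shaped like the part that bears stylus_mid, the blue one is meant.

How it is judged:
At the end, for the whole second after the job is handed in: Each truffle rests in its own well (centre within 9 mm of its place); stylus in both forks, middle within 25 mm lengthwise and 4 mm otherwise, jaw closed (under 0.06 rad); pointer within 0.12 rad of the mark; tablet leaning 30 degrees within 8; all released, at rest ((distance between truffle0_center and well0 below 0.009 m or distance between truffle0_center and well1 below 0.009 m or distance between truffle0_center and well2 below 0.009 m or distance between truffle0_center and well3 below 0.009 m or distance between truffle0_center and well4 below 0.009 m or distance between truffle0_center and well5 below 0.009 m) and linear speed of each of truffle0, truffle1, truffle2, truffle3, truffle4, truffle5, stylus below 0.03 m/s and (distance between truffle1_center and well0 below 0.009 m or distance between truffle1_center and well1 below 0.009 m or distance between truffle1_center and well2 below 0.009 m or distance between truffle1_center and well3 below 0.009 m or distance between truffle1_center and well4 below 0.009 m or distance between truffle1_center and well5 below 0.009 m) and (distance between truffle2_center and well0 below 0.009 m or distance between truffle2_center and well1 below 0.009 m or distance between truffle2_center and well2 below 0.009 m or distance between truffle2_center and well3 below 0.009 m or distance between truffle2_center and well4 below 0.009 m or distance between truffle2_center and well5 below 0.009 m) and (distance between truffle3_center and well0 below 0.009 m or distance between truffle3_center and well1 below 0.009 m or distance between truffle3_center and well2 below 0.009 m or distance between truffle3_center and well3 below 0.009 m or distance between truffle3_center and well4 below 0.009 m or distance between truffle3_center and well5 below 0.009 m) and (distance between truffle4_center and well0 below 0.009 m or distance between truffle4_center and well1 below 0.009 m or distance between truffle4_center and well2 below 0.009 m or distance between truffle4_center and well3 below 0.009 m or distance between truffle4_center and well4 below 0.009 m or distance between truffle4_center and well5 below 0.009 m) and (distance between truffle5_center and well0 below 0.009 m or distance between truffle5_center and well1 below 0.009 m or distance between truffle5_center and well2 below 0.009 m or distance between truffle5_center and well3 below 0.009 m or distance between truffle5_center and well4 below 0.009 m or distance between truffle5_center and well5 below 0.009 m) and x of stylus_mid in the frame of clip between -0.004 and 0.004 m and y of stylus_mid in the frame of clip between -0.025 and 0.025 m and z of stylus_mid in the frame of clip between 0.042 and 0.05 m and angle between the x axis of stylus_mid and the y axis of clip, either way round below 0.08 rad and value of joint jaw below 0.06 rad and value of joint swivel between -0.12 and 0.12 rad and value of joint tilt between 0.3836 and 0.6636 rad); the robot touches nothing.
It fails at once if a bystander is moved more than 3 cm (distance of any of jar, tin, cup, spoon, giftbox from where it was at the start of the episode above 0.03 m).
Of truffle0, truffle1, truffle2, truffle3, truffle4, truffle5 only 4 to 6 are there at a start; the rules pass over those that are not, and their reading is None.
At some moment in a run one of truffle0, truffle1, truffle2, truffle3, truffle4, truffle5 may be knocked a few centimetres aside while the robot is not near it.
Once in a run the grip may slacken for a moment while it holds something.
It also fails if it takes over 200 s, if anything falls off the work surface, if the arm or the gripper's body presses on something with over 40 N, if the wrist force passes 120 N, or if a joint passes its speed limit or range.

## Working session

There is one attempt and no reset: what is moved stays moved. The work goes in short steps, Python scripts to look and compute and a shell command to move; the robot and the scene stay as the last step left them, time stands still between calls to the robot, and variables do not carry over. Pictures are saved under pics/ and viewed, and the job is handed in when it is done.

```bash
ls; mkdir -p pics
cat > h.py <<'E'
import numpy as np,cv2
from plant import robot
def snap(n):
    return robot.read_camera(n)
def toworld(c,p): return c["R"].T@(np.array(p)-c["t"])
def proj(c,X):
    v=c["camera_matrix"]@(c["R"]@np.array(X)+c["t"]); return v[:2]/v[2]
def pix2z(c,uv,z):
    d=c["R"].T@np.linalg.solve(c["camera_matrix"],[uv[0],uv[1],1.0]); o=-c["R"].T@c["t"]
    return o+d*(z-o[2])/d[2]
E
python3 - <<'E'
from h import *
s=robot.read_state();print({k:np.round(v,3) for k,v in s.items()})
for n in ("top","side"):
    c=snap(n);cv2.imwrite(f"pics/{n}0.png",c["color"]);print(n,-c["R"].T@c["t"])
    for l in ["truffle0_center","well0","stylus_mid","clip","stand","pointer","jar","tin","cup","spoon","giftbox"]:
        for m in robot.mark_of(n,l):
            X=toworld(c,m["location"]);print(l,round(m["score"],2),np.round(X,3),np.round(proj(c,X)))
E
```

```text
pics
{'t': np.float64(0.0), 'q': array([ 1.03 ,  0.131,  1.489,  0.   ,  1.523, -0.085]), 'dq': array([0.   , 0.002, 0.001, 0.   , 0.001, 0.   ]), 'joint_torque': array([ 5.0000e-03, -5.5982e+01, -4.9178e+01,  7.8000e-02,  3.5000e-02,
       -0.0000e+00]), 'tool_pos': array([0.264, 0.538, 0.218]), 'orientation': array([-7.10e-01, -3.06e+00,  3.00e-03]), 'force': array([-0.675, -0.538, -0.186]), 'wrist_torque': array([ 0.036, -0.039,  0.015]), 'opening': np.float64(0.093)}
top [ 0.37368092 -0.07382801  1.09211434]
truffle0_center 0.59 [ 0.667 -0.026  0.014] [266. 157.]
truffle0_center 0.4 [ 0.539 -0.285  0.023] [368. 205.]
well0 0.97 [ 0.614 -0.091  0.019] [292. 176.]
well0 0.96 [ 0.674 -0.087  0.024] [290. 153.]
well0 0.85 [ 0.625 -0.147  0.023] [314. 172.]
well0 0.85 [ 0.667 -0.028  0.019] [267. 156.]
well0 0.7 [ 0.681 -0.14   0.019] [311. 151.]
well0 0.65 [ 0.611 -0.035  0.019] [270. 177.]
well0 0.48 [0.459 0.286 0.042] [139. 235.]
stylus_mid 0.87 [0.249 0.249 0.003] [154. 320.]
stylus_mid 0.73 [0.472 0.13  0.003] [205. 231.]
stylus_mid 0.57 [ 0.276 -0.262  0.006] [360. 311.]
stylu
[... 885 characters left out ...]
.136 0.005] [263. 292.]
stylus_mid 0.58 [ 0.741  0.262 -0.001] [152. 306.]
stylus_mid 0.57 [ 0.277 -0.261  0.001] [363. 206.]
clip 0.87 [ 0.465 -0.072  0.001] [287. 237.]
stand 0.55 [0.514 0.33  0.001] [221. 353.]
stand 0.42 [ 0.464 -0.072 -0.   ] [288. 237.]
stand 0.22 [0.739 0.26  0.001] [153. 305.]
pointer 0.69 [0.46  0.284 0.043] [247. 334.]
jar 0.94 [0.684 0.147 0.001] [189. 277.]
jar 0.46 [ 0.607 -0.034  0.023] [237. 230.]
tin 0.69 [ 0.786  0.011 -0.001] [177. 233.]
tin 0.41 [0.511 0.33  0.004] [222. 352.]
cup 0.77 [ 0.75  -0.215 -0.005] [217. 185.]
spoon 0.73 [ 0.403 -0.526 -0.008] [342. 147.]
giftbox 0.72 [ 0.607 -0.031  0.021] [237. 232.]
giftbox 0.67 [0.741 0.265 0.002] [151. 307.]
```

View pics/top0.png

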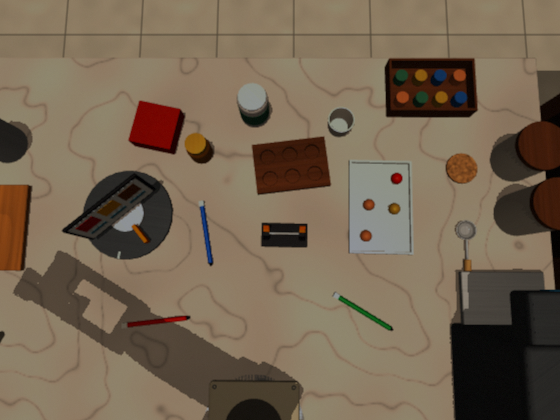

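View pics/side0.png

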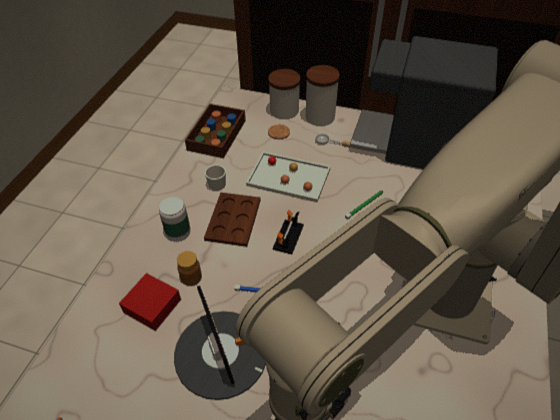

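The dish holds four truffles, at (396,178), (369,204), (394,209) and (366,236) in the top view. Three styluses are visible: blue (206,232), red (155,321) and green (363,311). The blue one fits the description. The six-well tray is at (291,165), and the filled box at (430,87) is not it. I'll confirm in enlarged crops.

Run:
```python
from h import *
c=snap("top");im=c["color"]
def crop(x0,y0,x1,y1,k): return cv2.resize(im[y0:y1,x0:x1],None,fx=k,fy=k,interpolation=cv2.INTER_CUBIC)
a=crop(60,165,230,275,4.5); cv2.imwrite("pics/c1.png",cv2.convertScaleAbs(a,alpha=1.6))
a=crop(240,130,420,260,4.2); cv2.imwrite("pics/c2.png",cv2.convertScaleAbs(a,alpha=1.6))
```

```text
(no output)
```

View pics/c1.png

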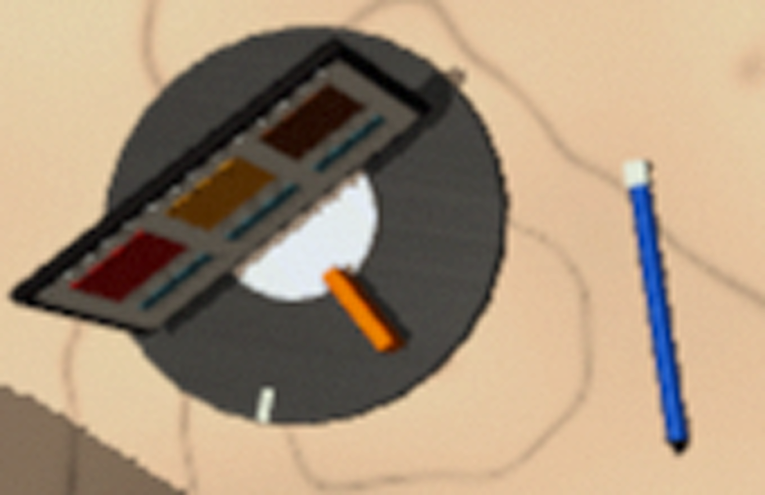

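View pics/c2.png

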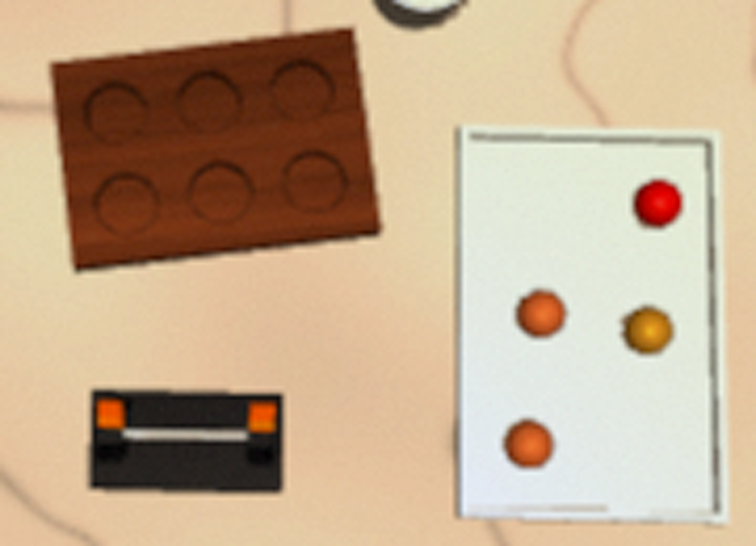

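```bash
cat >> h.py <<'E'
def blobs(im,lo,hi,amin=15):
    hsv=cv2.cvtColor(im,cv2.COLOR_BGR2HSV); m=cv2.inRange(hsv,np.array(lo),np.array(hi))
    n,l,st,ce=cv2.connectedComponentsWithStats(m); return [(ce[i],st[i][4],(l==i)) for i in range(1,n) if st[i][4]>=amin]
def truf():
    for n in ("top","side"):
        c=snap(n)
        for lo,hi in (((0,120,60),(28,255,255)),((172,120,60),(180,255,255))):
            for ce,a,_ in blobs(c["color"],lo,hi,8):
                X=pix2z(c,ce,0.021)
                print(n,np.round(ce,1),a,np.round(X,4))
E
python3 - <<'E'
from h import *
for n in ("top","side"):
    c=snap(n)
    print(n)
    for lo,hi in (((0,140,60),(28,255,255)),):
        for ce,a,_ in blobs(c["color"],lo,hi,12): print(np.round(ce,1),a,np.round(pix2z(c,ce,0.021),4))
    for ce,a,m in blobs(c["color"],(105,120,50),(130,255,255),30):
        v,u=np.nonzero(m); P=np.array([pix2z(c,(x,y),0.006)[:2] for x,y in zip(u,v)])
        d=P-P.mean(0); e=np.linalg.svd(d)[2][0] if 0 else np.linalg.eigh(d.T@d)[1][:,1]; s=d@e
        print("blue",a,P.mean(0),e,s.min(),s.max(), np.degrees(np.arctan2(e[1],e[0])))
    W=[]
    for m in robot.mark_of(n,"well0"):
        if m["score"]>.55: W.append(toworld(c,m["location"]))
    W=np.array(W); W=W[(W[:,0]>.55)]
    C=W.mean(0); print("tray",C,len(W))
    d=(W-C)[:,:2]; e=np.linalg.eigh(d.T@d)[1][:,1]; print("axis",e)
    for w in W: print(np.round(w,4))
    for l in ("clip","stand"):
        m=robot.outline_of(n,l)[0]["mask"].astype(np.uint8)
        cn=max(cv2.findContours(m,0,2)[0],key=cv2.contourArea)
        z=0.012
        P=np.array([pix2z(c,p[0],z)[:2] for p in cn],np.float32)
        print(l,cv2.minAreaRect(P),cv2.minEnclosingCircle(P))
E
```

```text
top
[456.5  59. ] 34 [ 0.9329 -0.5276  0.021 ]
[393.2  71.3] 26 [ 0.898 -0.359  0.021]
[423.9  89.5] 1211 [ 0.8475 -0.4378  0.021 ]
[457.   73.7] 184 [ 0.8915 -0.5268  0.021 ]
[475.8 100.2] 13 [ 0.8184 -0.572   0.021 ]
[154.2 124.7] 1786 [0.7492 0.2683 0.021 ]
[445. 106.] 17 [ 0.8022 -0.4909  0.021 ]
[540.1 144.6] 1194 [ 0.699  -0.7292  0.021 ]
[194.8 143.4] 367 [0.6992 0.1601 0.021 ]
[273.6 144.1] 164 [ 0.6978 -0.0441  0.021 ]
[321.7 144.3] 15 [ 0.6979 -0.1686  0.021 ]
[292.7 173.2] 1955 [ 0.621  -0.0937  0.021 ]
[255.8 151.9] 19 [0.6769 0.0015 0.021 ]
[300.7 155.2] 21 [ 0.6685 -0.1143  0.021 ]
[461.2 167.9] 713 [ 0.6368 -0.524   0.021 ]
[265.8 158.5] 24 [ 0.6596 -0.0243  0.021 ]
[256.6 162.1] 14 [ 0.65   -0.0008  0.021 ]
[396.2 177.9] 93 [ 0.61   -0.3576  0.021 ]
[550.1 201.6] 810 [ 0.5505 -0.7425  0.021 ]
[ 12.  224.9] 2111 [0.4842 0.6168 0.021 ]
[368.3 204.3] 87 [ 0.5414 -0.2852  0.021 ]
[393.9 208.3] 89 [ 0.5315 -0.3493  0.021 ]
[139.4 233.6] 104 [0.4641 0.2918 0.021 ]
[265.9 228.1] 47 [ 0.4796 -0.0266  0.021 ]
[302. 229.] 49 [ 0.4779 -0.1175  0.021 ]
[365.5 235.4] 87 [ 0.4626 -
[... 1899 characters left out ...]
 115.99519442041756
blue 61 [0.51019394 0.13626666] [-0.98001208 -0.19893797] -0.025048819105149923 0.02453202079522271 -168.52513846985997
tray [ 0.63675556 -0.08797849  0.02187471] 5
axis [-0.13681327  0.99059685]
[ 0.6657 -0.0236  0.0199]
[ 0.6235 -0.1461  0.023 ]
[ 0.6762 -0.1478  0.0223]
[ 0.6053 -0.0315  0.0242]
[ 0.6131 -0.0909  0.02  ]
clip ((0.4620404541492462, -0.08186446130275726), (0.06090095639228821, 0.1541634202003479), 0.2934531271457672) ((0.4653469920158386, -0.08199427276849747), 0.07901960611343384)
stand ((0.5540451407432556, 0.3170929551124573), (0.19738994538784027, 0.32023394107818604), 47.432987213134766) ((0.537522554397583, 0.2989509701728821), 0.16129077970981598)
```

Run:
```python
from h import *
from scipy.spatial.transform import Rotation as Ro
from scipy.optimize import least_squares
s=robot.read_state();R=Ro.from_rotvec(s["orientation"]).as_matrix();print("toolR",np.round(R,3).tolist())
W=[]
for n in ("top","side"):
  for k in range(2):
    c=snap(n)
    for m in robot.mark_of(n,"well0"):
        X=toworld(c,m["location"])
        if m["score"]>.5 and .57<X[0]<.72 and -.2<X[1]<.02: W.append(X)
W=np.array(W)
G=np.array([[a,b] for a in(-.029,.029) for b in(-.058,0,.058)])
def gp(p):
    c,s_=np.cos(p[2]),np.sin(p[2]);return G@np.array([[c,s_],[-s_,c]])+p[:2]
def f(p):
    g=gp(p);return np.array([ (w[:2]-g[np.argmin(np.linalg.norm(g-w[:2],axis=1))]) for w in W]).ravel()
r=least_squares(f,[.645,-.087,.1]);print("tray",r.x,np.abs(r.fun).max());print(np.round(gp(r.x),4).tolist(),W[:,2].mean())
c=snap("top");im=c["color"]
print("jaw", [np.round(pix2z(c,u,.064),4) for u in((265.9,228.1),(302,229))])
k=lambda x,y,x0,y0,q:((x+.5)/q-.5+x0,(y+.5)/q-.5+y0)
print("clipfoot",[np.round(pix2z(c,k(*u,240,130,4.2),.006)[:2],4).tolist() for u in((92,390),(282,394),(281,491),(91,487))])
print("stylus",[np.round(pix2z(c,k(*u,60,165,4.5),.006)[:2],4).tolist() for u in((636,160),(680,450))])
# pointer
for n in("top","side"):
  c=snap(n)
  for ce,a,m in blobs(c["color"],(5,140,60),(22,255,255),20):
    X=pix2z(c,ce,.04)
    if .4<X[0]<.52 and .2<X[1]<.36:
        v,u=np.nonzero(m);P=np.array([pix2z(c,(x,y),.041)[:2] for x,y in zip(u,v)]);d=P-P.mean(0);e=np.linalg.eigh(d.T@d)[1][:,1];print(n,"ptr",P.mean(0),np.degrees(np.arctan2(*e[::-1])),(d@e).min(),(d@e).max())
  for m in robot.mark_of(n,"stand"): print(n,m["score"],toworld(c,m["location"]))
  for m in robot.mark_of(n,"pointer"): print(n,m["score"],toworld(c,m["location"]))
c=snap("top")
print("mark",pix2z(c,k(266,404,60,165,4.5),.012))
```

```text
toolR [[-0.898, 0.44, -0.0], [0.44, 0.898, 0.0], [0.0, -0.0, -1.0]]
tray [ 0.64410255 -0.08818058  0.10521085] 0.006384507022087371
[[0.6214, -0.1489], [0.6153, -0.0912], [0.6092, -0.0335], [0.679, -0.1428], [0.6729, -0.0851], [0.6669, -0.0275]] 0.020842404981925494
jaw [array([ 0.4754, -0.0286,  0.064 ]), array([ 0.4737, -0.1157,  0.064 ])]
clipfoot [[0.4955, -0.0147], [0.4937, -0.1302], [0.4349, -0.1295], [0.4366, -0.0148]]
stylus [[0.5525, 0.1423], [0.3879, 0.1122]]
top ptr [0.46221494 0.28482231] -139.3354949991738 -0.027387265744781137 0.026871400322397224
top 0.95 [ 0.51807378  0.33203068 -0.00118513]
top 0.27 [ 0.67731082 -0.13907869  0.02030241]
top 0.84 [0.45842603 0.28562721 0.03920639]
top 0.65 [ 0.40858205 -0.5299851   0.00236428]
side ptr [0.47278428 0.30517526] 154.89859286895864 -0.010709804915101815 0.01127508892893332
side 0.85 [0.51352819 0.32975165 0.00227769]
side 0.69 [ 0.67357708 -0.14674415  0.01960524]
side 0.88 [0.45918649 0.28237634 0.04454316]
side 0.3 [ 0.60684931 -0.35688022  0.02189836]
mark [0.41189702 0.34437245 0.012     ]
```

The six-well tray, blue stylus and clip (orange jaws on the +x side) are confirmed in the crops. The pointer sits at about 221° and the mark at about 172°, both seen from the stand axis. I'll start with the pointer.

```bash
cat > d.py <<'E'
import sys
from h import *
from scipy.spatial.transform import Rotation as Ro
def delta(x,y,z,jaw=None):
    s=robot.read_state();R=Ro.from_rotvec(s["orientation"]).as_matrix()
    d=R.T@(np.array([x,y,z])-s["tool_pos"]); cur=np.degrees(np.arctan2(R[1,1],R[0,1]))
    sp=0
    if jaw is not None:
        dj=(jaw-cur+90)%180-90; sp=-np.radians(dj)
    return np.round(d,4).tolist(),round(sp,3),round(cur,1)
if __name__=="__main__":
    a=[float(v) for v in sys.argv[1:]]
    s=robot.read_state();print("t",round(float(s["t"]),2),"pos",np.round(s["tool_pos"],4),"q6",round(float(s["q"][5]),2),"F",np.round(s["force"],1),"open",round(float(s["opening"]),4))
    if a: print(delta(*a))
E
python3 d.py .457 .2803 .15 130.7
```

```text
t 2.45 pos [0.2641 0.5388 0.2187] q6 -0.09 F [ 0.3 -0.5  0.8] open 0.0928
([-0.287, -0.1472, 0.0687], np.float64(-1.166), np.float64(63.9))
```

```bash
python3 -m pendant '[{"delta_pos":[-0.287,-0.147,0.0],"spin":-1.166},{"delta_pos":[-0.287,-0.147,0.0],"spin":-1.166},{"delta_pos":[-0.287,-0.147,0.0],"spin":-1.166},{"delta_pos":[-0.287,-0.147,0.0],"spin":-1.166},{"delta_pos":[-0.287,-0.147,0.0],"spin":-1.166},{"delta_pos":[-0.287,-0.147,0.0],"spin":-1.166},{"delta_pos":[-0.287,-0.147,0.0],"spin":-1.166},{"delta_pos":[-0.287,-0.147,0.0],"spin":-1.166},{"delta_pos":[-0.287,-0.147,0.0],"spin":-1.166},{"delta_pos":[-0.287,-0.147,0.0],"spin":-1.166}]' 0.0 20; python3 d.py .457 .2803 .021 130.7
python3 - <<'E'
from h import *
c=snap("top");cv2.imwrite("pics/a1.png",c["color"])
c=snap("side");cv2.imwrite("pics/a2.png",c["color"])
E
```

```text
t: 3.45
tool_pos: [0.4574, 0.2799, 0.2187]
orientation: [-1.091, 2.946, 0.0]
force: [0.2, -0.7, -0.0]
opening: 0.0466
t 3.45 pos [0.4574 0.2799 0.2187] q6 -1.83 F [ 0.2 -0.7 -0. ] open 0.0466
([0.0001, 0.0006, 0.1977], np.float64(-0.001), np.float64(130.7))
```

View pics/a2.png

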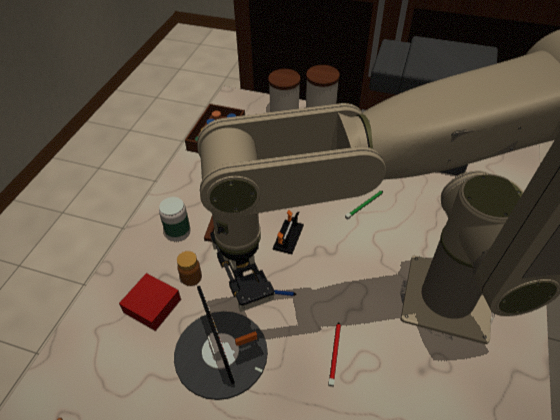

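The gripper is above the orange pointer (245,340) with clear space below. Next I descend and pinch it.

```bash
python3 -m pendant '[{"delta_pos":[0,0,0.04],"spin":0},{"delta_pos":[0,0,0.08],"spin":0},{"delta_pos":[0,0,0.12],"spin":0},{"delta_pos":[0,0,0.15],"spin":0},{"delta_pos":[0,0,0.175],"spin":0},{"delta_pos":[0,0,0.19],"spin":0},{"delta_pos":[0,0,0.197],"spin":0},{"delta_pos":[0,0,0.197],"spin":0}]' && python3 -m pendant '[{"delta_pos":[0,0,0],"spin":0},{"delta_pos":[0,0,0],"spin":0},{"delta_pos":[0,0,0],"spin":0},{"delta_pos":[0,0,0],"spin":0},{"delta_pos":[0,0,0],"spin":0},{"delta_pos":[0,0,0],"spin":0}]' 1 30
python3 - <<'E'
from d import *
ax=np.array([.5150,.3302]);s=robot.read_state();p=s["tool_pos"][:2]
R=Ro.from_rotvec(s["orientation"]).as_matrix()
v=p-ax;a0=np.degrees(np.arctan2(v[1],v[0]));r=np.hypot(*v);print(a0%360,r,s["force"],s["tool_pos"])
T=48.3
for k in range(1,11):
    a=np.radians(a0-T*k/10);q=ax+r*np.array([np.cos(a),np.sin(a)]);d=R.T@np.array([*(q-p),0]);print(np.round(d,4).tolist(),round(np.radians(T*k/10),3))
E
```

```text
t: 4.35
tool_pos: [0.4567, 0.2806, 0.0213]
orientation: [1.089, -2.946, 0.0]
force: [0.0, -0.7, 0.6]
opening: 0.0462
t: 4.95
tool_pos: [0.4567, 0.281, 0.0217]
orientation: [1.09, -2.946, -0.001]
force: [-1.9, 1.2, 3.1]
opening: 0.0098
220.19965247621394 0.07628358378960529 [-1.9316546   1.22616707  3.12950346] [0.4567346  0.28096253 0.0217476 ]
[-0.0003, 0.0064, 0.0] 0.084
[-0.0012, 0.0128, 0.0] 0.169
[-0.0026, 0.0191, 0.0] 0.253
[-0.0045, 0.0252, 0.0] 0.337
[-0.0069, 0.0312, 0.0] 0.421
[-0.0098, 0.0369, 0.0] 0.506
[-0.0132, 0.0424, 0.0] 0.59
[-0.017, 0.0475, 0.0] 0.674
[-0.0213, 0.0523, 0.0] 0.759
[-0.0259, 0.0568, 0.0] 0.843
```

```bash
python3 -m pendant '[{"delta_pos":[-0.0003,0.0064,0],"spin":0.084},{"delta_pos":[-0.0012,0.0128,0],"spin":0.169},{"delta_pos":[-0.0026,0.0191,0],"spin":0.253},{"delta_pos":[-0.0045,0.0252,0],"spin":0.337},{"delta_pos":[-0.0069,0.0312,0],"spin":0.421},{"delta_pos":[-0.0098,0.0369,0],"spin":0.506},{"delta_pos":[-0.0132,0.0424,0],"spin":0.59},{"delta_pos":[-0.017,0.0475,0],"spin":0.674},{"delta_pos":[-0.0213,0.0523,0],"spin":0.759},{"delta_pos":[-0.0259,0.0568,0],"spin":0.843}]'; python3 -m pendant '[{"delta_pos":[0,0,0],"spin":0},{"delta_pos":[0,0,0],"spin":0},{"delta_pos":[0,0,0],"spin":0}]' 0.3 ; python3 -m pendant '[{"delta_pos":[0,0,-0.03],"spin":0},{"delta_pos":[0,0,-0.07],"spin":0},{"delta_pos":[0,0,-0.12],"spin":0},{"delta_pos":[0,0,-0.17],"spin":0},{"delta_pos":[0,0,-0.2],"spin":0},{"delta_pos":[0,0,-0.2],"spin":0}]'; python3 d.py .40 -.2 .219 90
```

```text
t: 5.95
tool_pos: [0.4382, 0.3412, 0.0218]
orientation: [-0.215, -3.131, 0.001]
force: [-5.0, 1.0, 4.9]
opening: 0.0098
t: 6.25
tool_pos: [0.4383, 0.3408, 0.0216]
orientation: [-0.213, -3.132, 0.001]
force: [-0.7, -0.8, -0.0]
opening: 0.0293
t: 6.85
tool_pos: [0.4417, 0.3422, 0.2283]
orientation: [0.212, 3.129, 0.008]
force: [0.9, 0.6, -0.0]
opening: 0.0325
t 6.85 pos [0.4417 0.3422 0.2283] q6 -0.87 F [ 0.9  0.6 -0. ] open 0.0325
([-0.0316, -0.543, 0.0063], np.float64(-0.135), np.float64(82.3))
```

```bash
python3 d.py .470 .1275 .15 100.3
```

```text
t 6.85 pos [0.4417 0.3422 0.2283] q6 -0.87 F [ 0.9  0.6 -0. ] open 0.0325
([-0.0565, -0.2094, 0.0774], np.float64(-0.315), np.float64(82.3))
```

```bash
python3 -m pendant '[{"delta_pos":[-0.013,-0.05,0],"spin":-0.08},{"delta_pos":[-0.026,-0.1,0],"spin":-0.16},{"delta_pos":[-0.04,-0.15,0.02],"spin":-0.24},{"delta_pos":[-0.0565,-0.2094,0.05],"spin":-0.315},{"delta_pos":[-0.0565,-0.2094,0.077],"spin":-0.315},{"delta_pos":[-0.0565,-0.2094,0.077],"spin":-0.315},{"delta_pos":[-0.0565,-0.2094,0.077],"spin":-0.315}]' 0
python3 - <<'E'
from h import *
for n in ("top","side"):
    c=snap(n);im=c["color"];u,v=map(int,proj(c,(.516,.33,.06)));x0=max(0,u-90);cr=im[v-70:v+70,x0:u+100]
    cv2.imwrite(f"pics/b_{n}.png",cv2.convertScaleAbs(cv2.resize(cr,None,fx=4,fy=4,interpolation=2),alpha=1.6)); print(n,x0,v-70)
    for l in ("stand","pointer"):
        for m in robot.mark_of(n,l)[:2]: print(l,m["score"],toworld(c,m["location"]))
    for ce,a,m in blobs(c["color"],(5,140,60),(22,255,255),20):
        X=pix2z(c,ce,.04)
        if .38<X[0]<.52 and .2<X[1]<.4:
            vv,uu=np.nonzero(m);P=np.array([pix2z(c,(x,y),.041)[:2] for x,y in zip(uu,vv)]);d=P-P.mean(0);e=np.linalg.eigh(d.T@d)[1][:,1];print(n,"ptr",P.mean(0),np.degrees(np.arctan2(*e[::-1])),(d@e).min(),(d@e).max())
E
```

```text
t: 7.55
tool_pos: [0.4689, 0.1268, 0.1488]
orientation: [-0.28, 3.126, 0.007]
force: [0.5, 0.7, 1.1]
opening: 0.0466
top 29 140
stand 0.44 [ 0.66523867 -0.02892089  0.01745792]
pointer 0.53 [0.44817035 0.34247383 0.03825598]
side 127 271
stand 0.57 [0.51392588 0.32849384 0.00305213]
stand 0.16 [0.78072442 0.0098998  0.00113609]
pointer 0.96 [0.44019817 0.33896843 0.04355346]
side ptr [0.44374869 0.3453331 ] 169.8319320748459 -0.02977783576446463 0.02853649421660567
```

View pics/b_top.png

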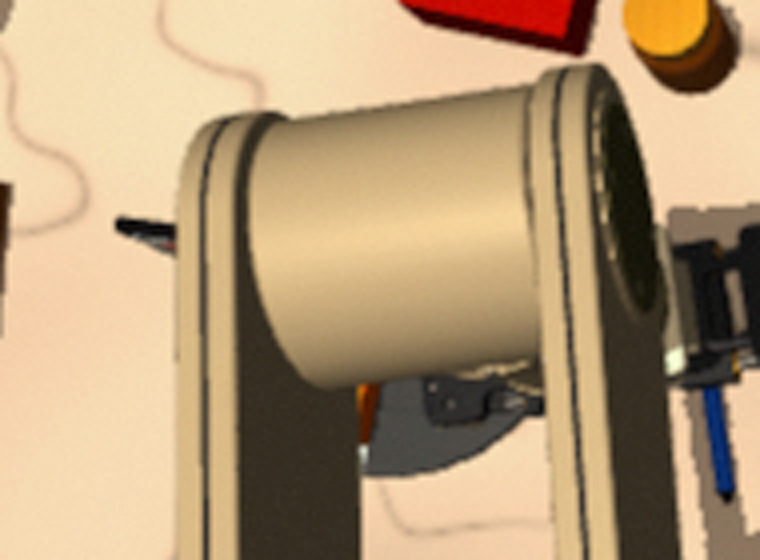

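View pics/b_side.png

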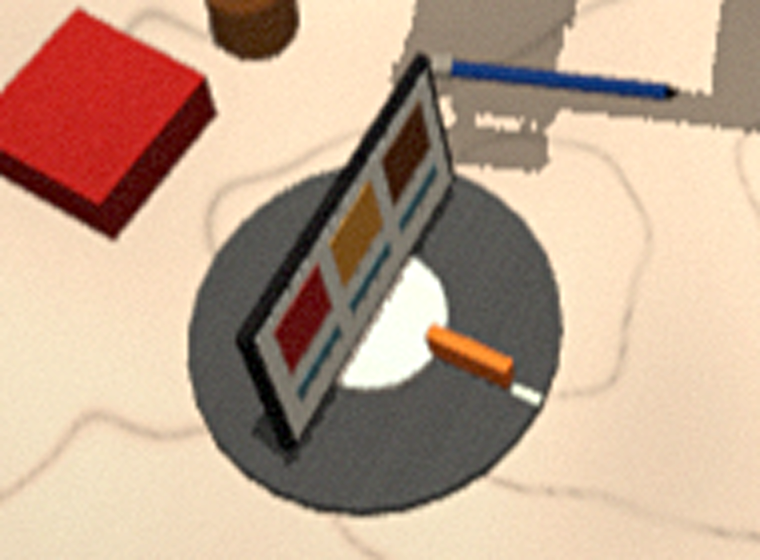

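```bash
cat > tilt.py <<'E'
from h import *
from scipy.optimize import least_squares
def model(t,sw,off,base=172.4,ax=(.515,.3302)):
    a=np.radians(base)+sw; f=np.array([np.cos(a),np.sin(a),0]); w=np.array([-f[1],f[0],0])
    u=-f*np.sin(t)+np.array([0,0,np.cos(t)]); n=f*np.cos(t)+np.array([0,0,np.sin(t)])
    H=np.array([*ax,.055])
    return [H+u*l+w*s*.1+n*off for l,s in((.115,1),(.115,-1),(-.02,-1),(-.02,1))]
E
python3 - <<'E'
from tilt import *
c=snap("side")
k=lambda x,y:((x+.5)/4-.5+127,(y+.5)/4-.5+271)
px=np.array([k(432,60),k(258,342),k(297,440),k(452,187)])
M=lambda p:model(p[0],p[1],p[2])
best=None
for perm in ([0,1,2,3],[1,0,3,2]):
  r=least_squares(lambda p:(np.array([proj(c,X) for X in M(p)])[perm]-px).ravel(),[.5,0,.004])
  print(perm,r.x,np.degrees(r.x[0]),r.cost,np.round(r.fun,1))
  r=least_squares(lambda p:(np.array([proj(c,X) for X in model(p[0],0,.0045)])[perm]-px).ravel(),[.5]);print(np.degrees(r.x),r.cost)
E
```

```text
[0, 1, 2, 3] [0.01858938 0.0057721  0.00548672] 1.0650931983390488 14.377447113328914 [ 1.  -1.6 -0.8  1.  -1.2  3.3  0.9 -3.3]
[0.63102706] 14.70647473549975
[1, 0, 3, 2] [-0.01858929  3.14736416 -0.00548672] -1.0650878300759945 14.377447113552366 [ 1.  -1.6 -0.8  1.  -1.2  3.3  0.9 -3.3]
[2.11633637] 13142.313682644306
```

The side crop shows the orange pointer (470,352) lined up with the white mark (525,395). The tablet is nearly upright, about 1°. The stylus comes next, since the arm is already above it.

```bash
python3 d.py .470 .1275 .003 100.3
python3 - <<'E'
from h import *
c=snap("top");im=c["color"];cv2.imwrite("pics/s1.png",cv2.convertScaleAbs(cv2.resize(im[180:290,150:260],None,fx=5,fy=5),alpha=1.5))
c=snap("side");im=c["color"];cv2.imwrite("pics/s2.png",cv2.convertScaleAbs(cv2.resize(im[220:330,200:330],None,fx=5,fy=5),alpha=1.5))
E
```

```text
t 7.9 pos [0.4706 0.1284 0.1514] q6 -1.59 F [-0.5  0.5 -0.4] open 0.0468
([0.002, -0.0013, 0.1484], np.float64(0.002), np.float64(100.4))
```

View pics/s1.png

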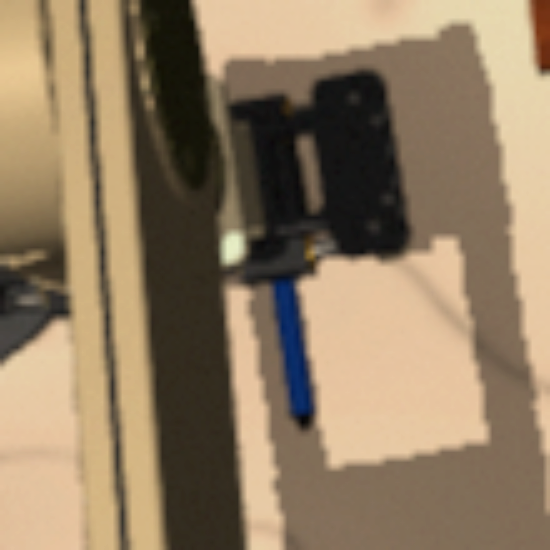

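View pics/s2.png

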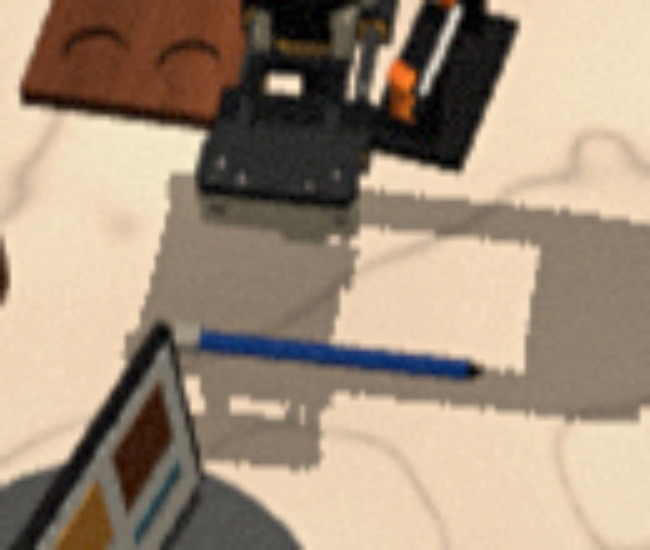

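The blue stylus lies straight below the open fingers. Next I go down and grip.

```bash
python3 -m pendant '[{"delta_pos":[0.001,-0.001,0.04],"spin":0},{"delta_pos":[0.001,-0.001,0.08],"spin":0},{"delta_pos":[0.001,-0.001,0.11],"spin":0},{"delta_pos":[0.001,-0.001,0.13],"spin":0},{"delta_pos":[0.001,-0.001,0.14],"spin":0},{"delta_pos":[0.001,-0.001,0.147],"spin":0},{"delta_pos":[0.001,-0.001,0.148],"spin":0},{"delta_pos":[0.001,-0.001,0.148],"spin":0}]' && python3 d.py .47 .1275 .003 100.3 && python3 -m pendant '[{"delta_pos":[0,0,0],"spin":0},{"delta_pos":[0,0,0],"spin":0},{"delta_pos":[0,0,0],"spin":0},{"delta_pos":[0,0,0],"spin":0},{"delta_pos":[0,0,0],"spin":0},{"delta_pos":[0,0,0],"spin":0},{"delta_pos":[0,0,0],"spin":0}]' 1 40; python3 d.py
```

```text
t: 8.8
tool_pos: [0.4714, 0.1279, 0.0039]
orientation: [-0.283, 3.12, 0.007]
force: [-0.2, -0.1, 0.2]
opening: 0.0464
t 8.8 pos [0.4714 0.1279 0.0039] q6 -1.6 F [-0.2 -0.1  0.2] open 0.0464
([0.0015, -0.0001, 0.0009], np.float64(0.001), np.float64(100.4))
t: 9.5
tool_pos: [0.4715, 0.1279, 0.004]
orientation: [-0.283, 3.12, 0.007]
force: [0.4, -0.4, 2.7]
opening: 0.0109
t 9.5 pos [0.4715 0.1279 0.004 ] q6 -1.6 F [ 0.4 -0.4  2.7] open 0.0109
```

```bash
python3 -m pendant '[{"delta_pos":[0,0,0],"spin":0},{"delta_pos":[0,0,0.0],"spin":0},{"delta_pos":[0,0,0.002],"spin":0},{"delta_pos":[0,0,0.003],"spin":0},{"delta_pos":[0,0,0.003],"spin":0},{"delta_pos":[0,0,0.003],"spin":0}]' 0.3 && python3 -m pendant '[{"delta_pos":[0,0,0],"spin":0},{"delta_pos":[0,0,0],"spin":0},{"delta_pos":[0,0,0],"spin":0},{"delta_pos":[0,0,0],"spin":0},{"delta_pos":[0,0,0],"spin":0},{"delta_pos":[0,0,0],"spin":0},{"delta_pos":[0,0,0],"spin":0}]' 1 50; python3 d.py
```

```text
t: 10.1
tool_pos: [0.4714, 0.1279, 0.0009]
orientation: [-0.283, 3.12, 0.007]
force: [0.9, 0.3, -0.8]
opening: 0.0329
t: 10.8
tool_pos: [0.4714, 0.1279, 0.001]
orientation: [-0.283, 3.12, 0.007]
force: [-1.2, 0.1, -0.1]
opening: 0.0105
t 10.8 pos [0.4714 0.1279 0.001 ] q6 -1.6 F [-1.2  0.1 -0.1] open 0.0105
```

```bash
python3 -m pendant '[{"delta_pos":[0,0,-0.02],"spin":0},{"delta_pos":[0,0,-0.05],"spin":0},{"delta_pos":[0,0,-0.08],"spin":0},{"delta_pos":[0,0,-0.11],"spin":0},{"delta_pos":[0,0,-0.13],"spin":0},{"delta_pos":[0,0,-0.13],"spin":0},{"delta_pos":[0,0,-0.13],"spin":0}]'; python3 d.py .465 -.073 .12
```

```text
t: 11.5
tool_pos: [0.4704, 0.1272, 0.1306]
orientation: [-0.283, 3.119, 0.007]
force: [-0.3, -0.3, -1.0]
opening: 0.0107
t 11.5 pos [0.4704 0.1272 0.1306] q6 -1.6 F [-0.3 -0.3 -1. ] open 0.0107
([0.0415, -0.196, 0.0095], 0, np.float64(100.4))
```

```bash
python3 -m pendant '[{"delta_pos":[0.004,-0.02,0],"spin":0.14},{"delta_pos":[0.008,-0.04,0],"spin":0.28},{"delta_pos":[0.012,-0.06,0],"spin":0.42},{"delta_pos":[0.016,-0.08,0],"spin":0.56},{"delta_pos":[0.02,-0.1,0],"spin":0.7},{"delta_pos":[0.024,-0.12,0],"spin":0.84},{"delta_pos":[0.028,-0.14,0],"spin":0.98},{"delta_pos":[0.032,-0.16,0],"spin":1.12},{"delta_pos":[0.037,-0.18,0],"spin":1.26},{"delta_pos":[0.0415,-0.196,0],"spin":1.4}]'; python3 d.py .465 -.073 .12 -1;python3 - <<'E'
from h import *
for n in("top","side"):
    c=snap(n);im=c["color"];u,v=map(int,proj(c,(.465,-.073,.06)));cv2.imwrite(f"pics/s3{n}.png",cv2.convertScaleAbs(cv2.resize(im[v-60:v+60,u-80:u+80],None,fx=4,fy=4),alpha=1.5))
E
```

```text
t: 12.5
tool_pos: [0.4634, -0.0738, 0.1271]
orientation: [1.806, 2.57, 0.013]
force: [0.3, 0.2, -0.1]
opening: 0.0107
t 12.5 pos [ 0.4634 -0.0738  0.1271] q6 -0.62 F [ 0.3  0.2 -0.1] open 0.0107
([0.0001, 0.0017, 0.0071], np.float64(0.363), np.float64(19.8))
```

View pics/s3top.png

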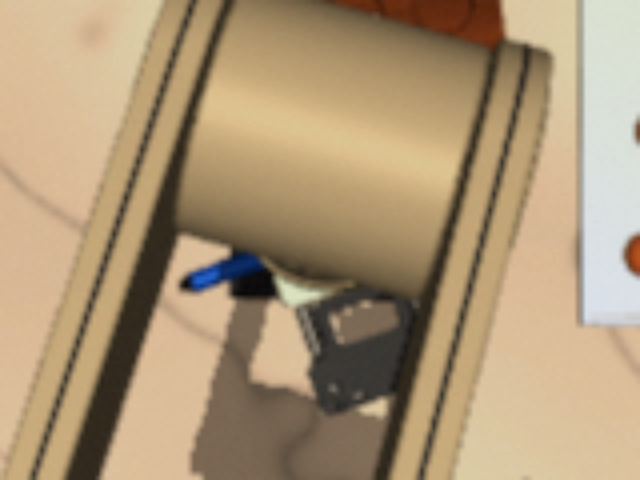

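View pics/s3side.png

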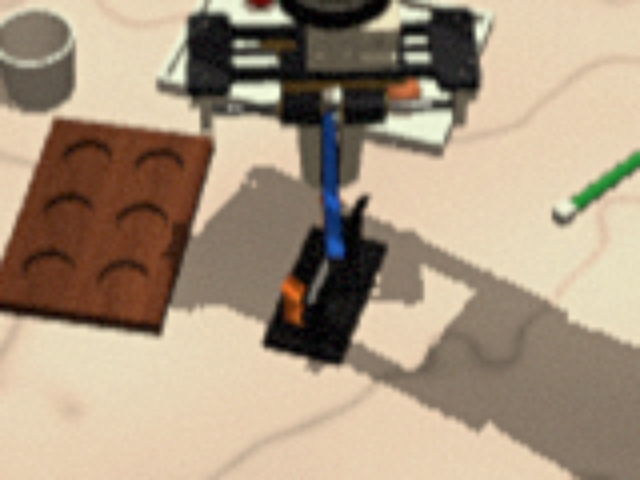

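```bash
python3 -m pendant '[{"delta_pos":[0,0.0017,0.007],"spin":0.12},{"delta_pos":[0,0.0017,0.014],"spin":0.24},{"delta_pos":[0,0.0017,0.025],"spin":0.363},{"delta_pos":[0,0.0017,0.035],"spin":0.363},{"delta_pos":[0,0.0017,0.037],"spin":0.363},{"delta_pos":[0,0.0017,0.037],"spin":0.363}]'; python3 d.py .465 -.073 .09 -1;python3 - <<'E'
from h import *
for n in("top","side"):
    c=snap(n);im=c["color"];u,v=map(int,proj(c,(.465,-.073,.06)));cv2.imwrite(f"pics/s4{n}.png",cv2.convertScaleAbs(cv2.resize(im[v-50:v+50,u-65:u+65],None,fx=5,fy=5),alpha=1.5))
    for ce,a,m in blobs(c["color"],(105,120,50),(130,255,255),8):
        X=pix2z(c,ce,.095)
        if X[0]<.7:
            v,u=np.nonzero(m); P=np.array([pix2z(c,(x,y),0.095)[:2] for x,y in zip(u,v)])
            print(n,a,P.mean(0),P.min(0),P.max(0))
    for ce,a,m in blobs(c["color"],(5,140,60),(22,255,255),8):
        X=pix2z(c,ce,.064)
        if abs(X[0]-.47)<.04 and abs(X[1]+.07)<.08: print("jaw",n,X,a)
E
```

```text
t: 13.2
tool_pos: [0.4645, -0.073, 0.0893]
orientation: [-2.233, -2.207, -0.011]
force: [0.8, 0.1, -0.4]
opening: 0.0105
t 13.2 pos [ 0.4645 -0.073   0.0893] q6 -0.26 F [ 0.8  0.1 -0.4] open 0.0105
([-0.0, 0.0005, -0.0007], np.float64(0.005), np.float64(-0.7))
side 85 [ 0.46477954 -0.03673325] [ 0.45884792 -0.08919887] [0.46997476 0.00236648]
jaw side [ 0.46533838 -0.00348264  0.064     ] 18
```

View pics/s4top.png

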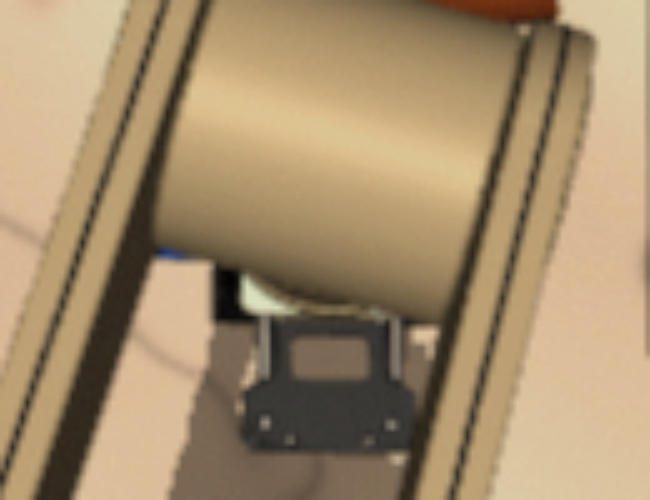

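View pics/s4side.png

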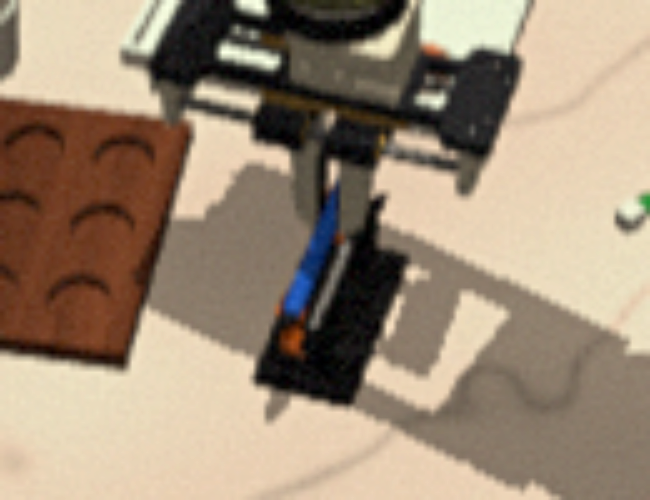

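The stylus is held level above the forks, its visible end running parallel to the clip bar in the side crop. Now I press down slowly.

```bash
python3 -m pendant '[{"delta_pos":[0,0.0005,0.008],"spin":0},{"delta_pos":[0,0.0005,0.015],"spin":0},{"delta_pos":[0,0.0005,0.018],"spin":0},{"delta_pos":[0,0.0005,0.022],"spin":0},{"delta_pos":[0,0.0005,0.025],"spin":0},{"delta_pos":[0,0.0005,0.028],"spin":0},{"delta_pos":[0,0.0005,0.028],"spin":0}]'; python3 d.py .465 -.073 .05 -1
```

```text
t: 14.0
tool_pos: [0.4657, -0.0731, 0.062]
orientation: [-2.236, -2.206, -0.012]
force: [-0.3, -0.0, -0.2]
opening: 0.0106
t 14.0 pos [ 0.4657 -0.0731  0.062 ] q6 -0.26 F [-0.3 -0.  -0.2] open 0.0106
([0.0, -0.0008, 0.012], np.float64(0.004), np.float64(-0.8))
```

```bash
python3 -m pendant '[{"delta_pos":[0,0.0003,0.003],"spin":0},{"delta_pos":[0,0.0003,0.005],"spin":0},{"delta_pos":[0,0.0003,0.007],"spin":0},{"delta_pos":[0,0.0003,0.009],"spin":0},{"delta_pos":[0,0.0003,0.01],"spin":0}]'; python3 d.py .465 -.073 .05 -1
```

```text
t: 14.5
tool_pos: [0.4696, -0.0733, 0.0553]
orientation: [2.233, 2.203, 0.019]
force: [-0.3, 4.4, 21.8]
opening: 0.0107
t 14.5 pos [ 0.4696 -0.0733  0.0553] q6 -0.26 F [-0.3  4.4 21.8] open 0.0107
([0.0002, -0.0047, 0.0053], np.float64(0.004), np.float64(-0.8))
```

```bash
python3 - <<'E'
from h import *
for n in("side",):
    c=snap(n);im=c["color"];u,v=map(int,proj(c,(.465,-.073,.06)));cv2.imwrite(f"pics/s5{n}.png",cv2.convertScaleAbs(cv2.resize(im[v-40:v+40,u-50:u+50],None,fx=7,fy=7,interpolation=2),alpha=1.7))
E
python3 d.py
```

```text
t 14.55 pos [ 0.4697 -0.0733  0.0554] q6 -0.26 F [ 0.3  2.9 17.8] open 0.0109
```

View pics/s5side.png

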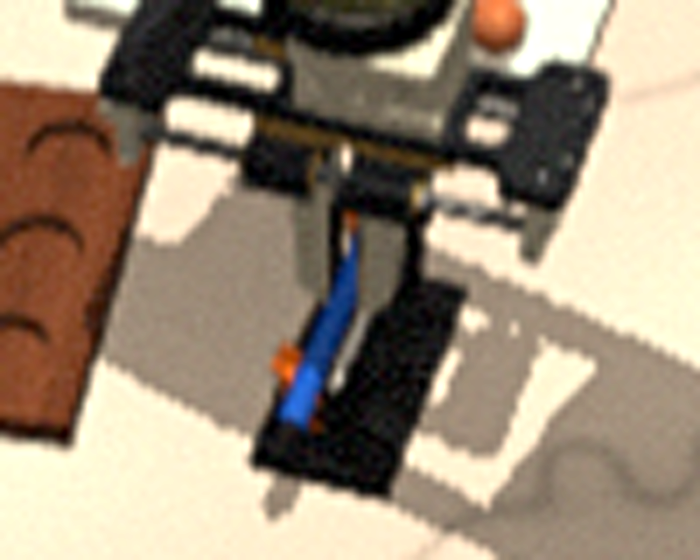

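```bash
python3 -m pendant '[{"delta_pos":[0,-0.002,0],"spin":0},{"delta_pos":[0,-0.0045,0],"spin":0},{"delta_pos":[0,-0.0045,0],"spin":0}]'; python3 d.py .465 -.073 .05 -1
```

```text
t: 14.85
tool_pos: [0.4658, -0.0734, 0.0561]
orientation: [2.232, 2.202, 0.021]
force: [-1.9, 1.1, 7.9]
opening: 0.0107
t 14.85 pos [ 0.4658 -0.0734  0.0561] q6 -0.26 F [-1.9  1.1  7.9] open 0.0107
([0.0004, -0.0009, 0.0061], np.float64(0.004), np.float64(-0.8))
```

```bash
python3 -m pendant '[{"delta_pos":[0,-0.002,0.002],"spin":0},{"delta_pos":[0,-0.004,0.004],"spin":0},{"delta_pos":[0,-0.005,0.006],"spin":0},{"delta_pos":[0,-0.005,0.007],"spin":0}]'; python3 d.py .465 -.073 .05 -1
```

```text
t: 15.25
tool_pos: [0.4631, -0.0737, 0.0506]
orientation: [2.229, 2.199, 0.025]
force: [3.0, 0.3, 6.5]
opening: 0.0106
t 15.25 pos [ 0.4631 -0.0737  0.0506] q6 -0.26 F [3.  0.3 6.5] open 0.0106
([0.0008, 0.0019, 0.0006], np.float64(0.004), np.float64(-0.8))
```

```bash
python3 -m pendant '[{"delta_pos":[0,0.001,0.002],"spin":0},{"delta_pos":[0,0.001,0.004],"spin":0},{"delta_pos":[0,0.0005,0.006],"spin":0},{"delta_pos":[0,0,0.008],"spin":0},{"delta_pos":[0,0,0.01],"spin":0}]'; python3 d.py .465 -.073 .04 -1
```

```text
t: 15.75
tool_pos: [0.4634, -0.0736, 0.0405]
orientation: [2.229, 2.198, 0.026]
force: [-8.2, 1.3, 23.2]
opening: 0.0101
t 15.75 pos [ 0.4634 -0.0736  0.0405] q6 -0.26 F [-8.2  1.3 23.2] open 0.0101
([0.0006, 0.0016, 0.0006], np.float64(0.003), np.float64(-0.8))
```

```bash
python3 -m pendant '[{"delta_pos":[0,0.001,0.001],"spin":0},{"delta_pos":[0,0.001,0.001],"spin":0}]'; python3 -m pendant '[{"delta_pos":[0,0,0],"spin":0},{"delta_pos":[0,0,0],"spin":0},{"delta_pos":[0,0,0],"spin":0},{"delta_pos":[0,0,0],"spin":0}]' 0.4; python3 -m pendant '[{"delta_pos":[0,0,-0.03],"spin":0},{"delta_pos":[0,0,-0.07],"spin":0},{"delta_pos":[0,0,-0.11],"spin":0},{"delta_pos":[0,0,-0.15],"spin":0},{"delta_pos":[0,0,-0.15],"spin":0},{"delta_pos":[0,0,-0.15],"spin":0}]'; python3 d.py .462 -.276 .15 0
```

```text
t: 15.95
tool_pos: [0.4636, -0.0736, 0.0405]
orientation: [2.23, 2.2, 0.023]
force: [-12.7, 2.1, 20.2]
opening: 0.0103
t: 16.35
tool_pos: [0.4634, -0.0736, 0.0401]
orientation: [2.231, 2.2, 0.023]
force: [0.5, -0.9, 0.5]
opening: 0.0277
t: 16.95
tool_pos: [0.4618, -0.0745, 0.1911]
orientation: [2.229, 2.199, 0.025]
force: [-0.1, 0.6, 0.0]
opening: 0.0281
t 16.95 pos [ 0.4618 -0.0745  0.1911] q6 -0.26 F [-0.1  0.6  0. ] open 0.0281
([-0.2016, 0.0022, 0.0403], np.float64(-0.014), np.float64(-0.8))
```

```bash
python3 -m pendant '[{"delta_pos":[-0.05,0.0022,0],"spin":0},{"delta_pos":[-0.1,0.0022,0],"spin":0},{"delta_pos":[-0.15,0.0022,0],"spin":0},{"delta_pos":[-0.2016,0.0022,0.04],"spin":0},{"delta_pos":[-0.2016,0.0022,0.04],"spin":0},{"delta_pos":[-0.2016,0.0022,0.04],"spin":0}]' 0.1
python3 - <<'E'
from d import *
R=Ro.from_rotvec(robot.read_state()["orientation"]).as_matrix();print(np.round(R,4).tolist())
for n in("top","side"):
    c=snap(n);im=c["color"];u,v=map(int,proj(c,(.465,-.073,.06)));cv2.imwrite(f"pics/s6{n}.png",cv2.convertScaleAbs(cv2.resize(im[v-40:v+40,u-50:u+50],None,fx=7,fy=7,interpolation=2),alpha=1.7))
    for m in robot.mark_of(n,"stylus_mid"): print(n,m["score"],toworld(c,m["location"]))
E
python3 d.py .462 -.276 .15
```

```text
t: 17.55
tool_pos: [0.4594, -0.2757, 0.1459]
orientation: [2.237, 2.201, 0.023]
force: [-0.5, 1.0, -0.1]
opening: 0.0417
[[0.0165, 0.9998, 0.0128], [0.9998, -0.0166, 0.0081], [0.0083, 0.0127, -0.9999]]
top 0.69 [ 0.46405682 -0.07291397  0.04433025]
top 0.59 [0.24637789 0.24792189 0.00112706]
top 0.53 [0.73976808 0.26223246 0.00324542]
top 0.51 [ 0.27381307 -0.26158603  0.00610641]
side 0.69 [ 0.27522108 -0.25962908  0.00460696]
side 0.59 [ 0.46535359 -0.07070676  0.04440907]
side 0.58 [0.2472608  0.24908285 0.00198854]
side 0.42 [0.51315206 0.33072581 0.00509895]
t 17.75 pos [ 0.4626 -0.2747  0.1509] q6 -0.63 F [ 0.2 -0.5 -0.3] open 0.0421
([-0.0013, -0.0006, 0.0009], 0, np.float64(-0.7))
```

View pics/s6top.png

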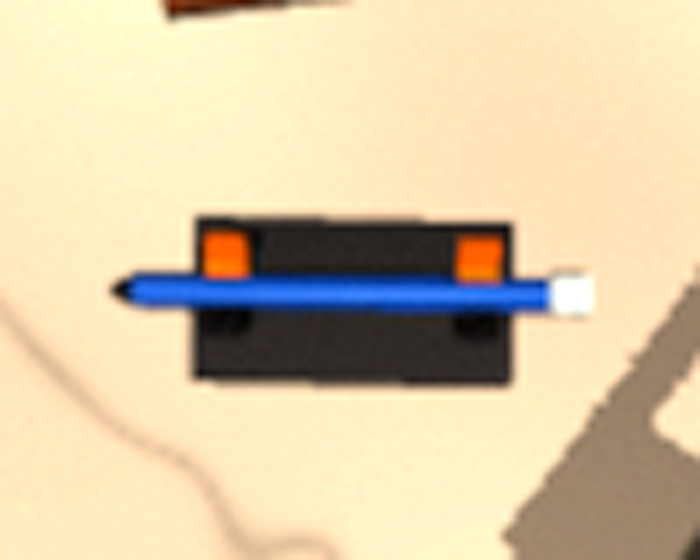

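View pics/s6side.png

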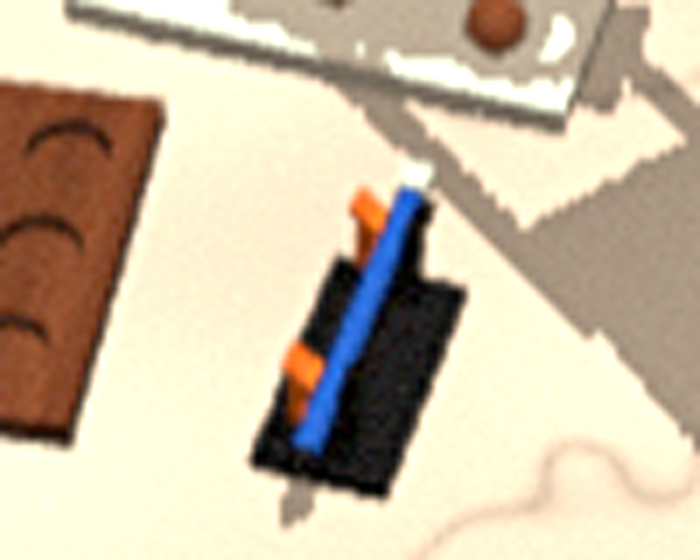

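```bash
python3 - <<'E'
from h import *
for n in("top","side"):
    c=snap(n);a0=cv2.imread(f"pics/{n}0.png")
    for nm,im in(("init",a0),("now",c["color"])):
        for ce,a,m in blobs(im,(5,140,60),(22,255,255),8):
            X=pix2z(c,ce,.06)
            if abs(X[0]-.475)<.04 and abs(X[1]+.08)<.09:
                v,u=np.nonzero(m);print(n,nm,np.round(ce,2),a,u.min(),u.max(),v.min(),v.max())
    for ce,a,m in blobs(c["color"],(105,120,50),(130,255,255),30):
        for z in(.046,.056):
            X=pix2z(c,ce,z)
            if X[0]<.6:
                v,u=np.nonzero(m); P=np.array([pix2z(c,(x,y),z)[:2] for x,y in zip(u,v)]);d=P-P.mean(0);e=np.linalg.eigh(d.T@d)[1][:,1];print(n,z,P.mean(0),np.degrees(np.arctan2(*e[::-1])))
E
python3 - <<'E'
import cv2,numpy as np
a=cv2.imread("pics/top0.png")[214:254,255:315];
from h import *
b=snap("top")["color"][214:254,255:315]
cv2.imwrite("pics/cmp.png",cv2.convertScaleAbs(cv2.resize(np.vstack([a,b]),None,fx=7,fy=7,interpolation=0),alpha=1.7))
E
```

```text
top init [265.87 228.11] 47 263 269 225 231
top init [302. 229.] 49 299 305 226 232
top now [265.85 227.68] 41 263 269 225 231
top now [302.  228.5] 42 299 305 226 231
top 0.046 [ 0.46442686 -0.06678361] 89.24977643942553
top 0.056 [ 0.46355941 -0.06685095] 89.24977643942553
side init [289.18 214.98] 40 287 291 210 220
side init [279.82 237.28] 50 277 282 232 243
side now [288.97 214.09] 32 287 291 210 220
side now [279.54 236.27] 37 278 282 232 242
side 0.046 [ 0.46264426 -0.06525657] 89.30658077596571
side 0.056 [ 0.46022873 -0.05721958] 89.30658077596571
```

View pics/cmp.png

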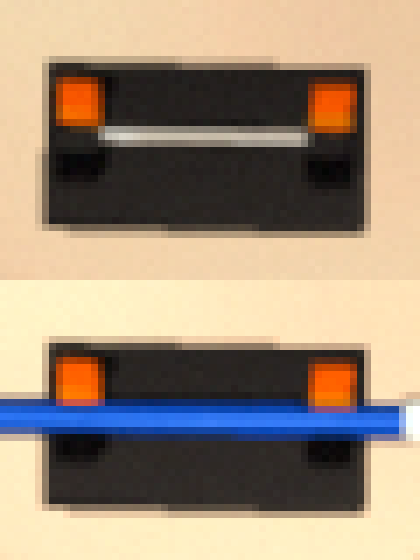

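The top view shows both jaws in their original pixel rows with the stylus between them. Both networks put its middle at z≈0.044, so it looks seated; I'll probe it later. Truffles next.

```bash
cat > tf.py <<'E'
from h import *
def tf(zone=(.41,.66,-.40,-.23),z=.021):
    for n in ("top","side"):
        c=snap(n)
        hsv=cv2.cvtColor(c["color"],cv2.COLOR_BGR2HSV)
        m=cv2.inRange(hsv,(0,130,50),(28,255,255))|cv2.inRange(hsv,(170,130,50),(180,255,255))
        k,l,st,ce=cv2.connectedComponentsWithStats(m)
        for i in range(1,k):
            X=pix2z(c,ce[i],z)
            if zone[0]<X[0]<zone[1] and zone[2]<X[1]<zone[3] and st[i][4]>12: print(n,np.round(ce[i],1),st[i][4],np.round(X[:2],4))
tf()
E
python3 tf.py;python3 d.py .462 -.276 .013 0
```

```text
top [394.8 175. ] 25 [ 0.6176 -0.3543]
top [366.3 203.9] 44 [ 0.5424 -0.28  ]
side [271.6 159.9] 51 [ 0.6085 -0.3584]
side [293.  166.8] 41 [ 0.5299 -0.3471]
side [284.6 178.7] 49 [ 0.5399 -0.2847]
side [307.4 185.7] 49 [ 0.4606 -0.2757]
t 18.0 pos [ 0.4626 -0.2754  0.1512] q6 -0.63 F [-1.1  0.4  0.9] open 0.0416
([-0.001, -0.0034, 0.1382], np.float64(-0.012), np.float64(-0.7))
```

```bash
python3 -m pendant '[{"delta_pos":[0,-0.001,0.04],"spin":0},{"delta_pos":[0,-0.002,0.08],"spin":0},{"delta_pos":[0,-0.003,0.11],"spin":0},{"delta_pos":[-0.001,-0.0034,0.125],"spin":0},{"delta_pos":[-0.001,-0.0034,0.138],"spin":0},{"delta_pos":[-0.001,-0.0034,0.138],"spin":0},{"delta_pos":[-0.001,-0.0034,0.138],"spin":0}]' && python3 -m pendant '[{"delta_pos":[0,0,0],"spin":0},{"delta_pos":[0,0,0],"spin":0},{"delta_pos":[0,0,0],"spin":0},{"delta_pos":[0,0,0],"spin":0},{"delta_pos":[0,0,0],"spin":0}]' 1 12; python3 -m pendant '[{"delta_pos":[0,0,-0.03],"spin":0},{"delta_pos":[0,0,-0.08],"spin":0},{"delta_pos":[0,0,-0.1],"spin":0},{"delta_pos":[0,0,-0.1],"spin":0}]'; python3 d.py .6669 -.0275 .1 90
```

```text
t: 18.7
tool_pos: [0.4629, -0.2765, 0.0144]
orientation: [2.225, 2.198, 0.026]
force: [1.2, -0.9, -0.4]
opening: 0.0419
t: 19.2
tool_pos: [0.464, -0.2774, 0.0159]
orientation: [2.223, 2.196, 0.026]
force: [-0.2, 0.1, 6.4]
opening: 0.0283
t: 19.6
tool_pos: [0.464, -0.2793, 0.1207]
orientation: [2.218, 2.19, 0.028]
force: [0.6, -0.7, 0.1]
opening: 0.0283
t 19.6 pos [ 0.464  -0.2793  0.1207] q6 -0.64 F [ 0.6 -0.7  0.1] open 0.0283
([0.2543, 0.199, 0.0256], np.float64(1.558), np.float64(-0.7))
```

```bash
python3 -m pendant '[{"delta_pos":[0.025,0.02,0],"spin":0.14},{"delta_pos":[0.05,0.04,0],"spin":0.29},{"delta_pos":[0.08,0.06,0],"spin":0.43},{"delta_pos":[0.11,0.08,0],"spin":0.58},{"delta_pos":[0.14,0.11,0],"spin":0.72},{"delta_pos":[0.17,0.14,0],"spin":0.86},{"delta_pos":[0.2,0.16,0],"spin":1.0},{"delta_pos":[0.23,0.18,0],"spin":1.14},{"delta_pos":[0.2543,0.199,0],"spin":1.28},{"delta_pos":[0.2543,0.199,0],"spin":1.42}]'; python3 d.py .6669 -.0275 .06 90
```

```text
t: 20.6
tool_pos: [0.6668, -0.0236, 0.1235]
orientation: [3.129, 0.213, 0.044]
force: [-0.3, -0.5, 0.2]
opening: 0.0282
t 20.6 pos [ 0.6668 -0.0236  0.1235] q6 1.32 F [-0.3 -0.5  0.2] open 0.0282
([-0.0022, 0.0034, 0.0635], np.float64(0.136), np.float64(-82.2))
```

```bash
python3 -m pendant '[{"delta_pos":[-0.001,0.002,0.02],"spin":0.07},{"delta_pos":[-0.002,0.0034,0.05],"spin":0.136},{"delta_pos":[-0.002,0.0034,0.0635],"spin":0.136},{"delta_pos":[-0.002,0.0034,0.0635],"spin":0.136},{"delta_pos":[-0.002,0.0034,0.0635],"spin":0.136}]'; python3 d.py .6669 -.0275 .02 90
python3 - <<'E'
from h import *
for n in("top","side"):
    c=snap(n);im=c["color"];u,v=map(int,proj(c,(.645,-.087,.03)));cv2.imwrite(f"pics/t1{n}.png",cv2.convertScaleAbs(cv2.resize(im[v-60:v+60,u-80:u+80],None,fx=4,fy=4,interpolation=2),alpha=1.5))
E
```

```text
t: 21.1
tool_pos: [0.6668, -0.0275, 0.0598]
orientation: [3.138, 0.002, 0.043]
force: [0.2, -0.3, 0.5]
opening: 0.0279
t 21.1 pos [ 0.6668 -0.0275  0.0598] q6 1.45 F [ 0.2 -0.3  0.5] open 0.0279
([-0.001, -0.0001, 0.0398], np.float64(0.001), np.float64(-89.9))
```

View pics/t1side.png

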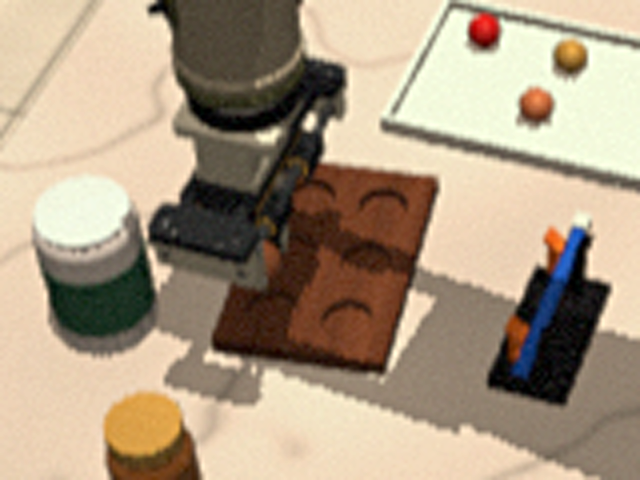

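The truffle is held over the far-left well, and the green tin is clear. Lowering and releasing.

```bash
python3 -m pendant '[{"delta_pos":[0,0,0.015],"spin":0},{"delta_pos":[-0.001,0,0.03],"spin":0},{"delta_pos":[-0.001,0,0.0398],"spin":0},{"delta_pos":[-0.001,0,0.0398],"spin":0},{"delta_pos":[-0.001,0,0.0398],"spin":0}]'; python3 -m pendant '[{"delta_pos":[0,0,0],"spin":0},{"delta_pos":[0,0,0],"spin":0},{"delta_pos":[0,0,0],"spin":0},{"delta_pos":[0,0,0],"spin":0}]' 0.05;python3 -m pendant '[{"delta_pos":[0,0,-0.03],"spin":0},{"delta_pos":[0,0,-0.07],"spin":0},{"delta_pos":[0,0,-0.1],"spin":0},{"delta_pos":[0,0,-0.1],"spin":0}]'; python3 d.py .5405 -.285 .12 0
```

```text
t: 21.7
tool_pos: [0.6678, -0.0278, 0.021]
orientation: [3.138, 0.001, 0.046]
force: [-0.3, 0.1, 0.9]
opening: 0.028
t: 22.1
tool_pos: [0.6681, -0.0277, 0.0215]
orientation: [3.138, 0.001, 0.047]
force: [0.4, -0.4, -1.0]
opening: 0.0438
t: 22.5
tool_pos: [0.6689, -0.0278, 0.1285]
orientation: [3.136, 0.002, 0.063]
force: [0.8, -0.3, 0.3]
opening: 0.0445
t 22.5 pos [ 0.6689 -0.0278  0.1285] q6 1.45 F [ 0.8 -0.3  0.3] open 0.0445
([-0.129, 0.257, 0.0045], np.float64(-1.57), np.float64(-89.9))
```

```bash
python3 -m pendant '[{"delta_pos":[-0.013,0.026,0],"spin":-0.14},{"delta_pos":[-0.026,0.052,0],"spin":-0.29},{"delta_pos":[-0.039,0.078,0],"spin":-0.43},{"delta_pos":[-0.055,0.11,0],"spin":-0.58},{"delta_pos":[-0.07,0.14,0],"spin":-0.72},{"delta_pos":[-0.085,0.17,0],"spin":-0.86},{"delta_pos":[-0.1,0.2,0],"spin":-1.0},{"delta_pos":[-0.115,0.23,0],"spin":-1.14},{"delta_pos":[-0.129,0.257,0],"spin":-1.29},{"delta_pos":[-0.129,0.257,0],"spin":-1.43}]' 0.1; python3 tf.py
python3 - <<'E'
from h import *
for n in("top",):
    c=snap(n);im=c["color"];u,v=map(int,proj(c,(.62,-.15,.03)));cv2.imwrite(f"pics/t2{n}.png",cv2.convertScaleAbs(cv2.resize(im[v-70:v+80,u-100:u+100],None,fx=4,fy=4,interpolation=2),alpha=1.5))
E
python3 d.py .5405 -.285 .06 0
```

```text
t: 23.5
tool_pos: [0.5382, -0.2882, 0.1238]
orientation: [2.346, 2.044, 0.04]
force: [1.1, 0.1, -0.3]
opening: 0.0418
side [271.7 160.1] 51 [ 0.6078 -0.3577]
side [293.  166.8] 41 [ 0.5299 -0.3471]
side [284.6 178.7] 49 [ 0.5399 -0.2847]
t 23.65 pos [ 0.5399 -0.2851  0.124 ] q6 -0.44 F [ 0.6  0.6 -0.4] open 0.0422
([0.0001, -0.002, 0.0639], np.float64(-0.144), np.float64(-8.2))
```

View pics/t2top.png

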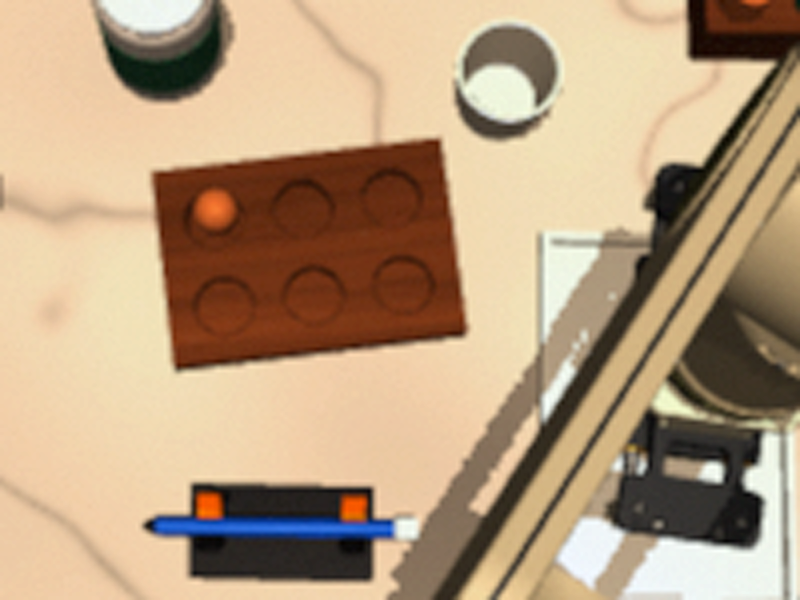

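The first truffle sits in the far-left well at (213,212). On to the second at (0.540, -0.285).

```bash
python3 d.py .5402 -.285 .014 0
python3 - <<'E'
from d import *
R=Ro.from_rotvec(robot.read_state()["orientation"]).as_matrix();print(np.round(R[:,2],4))
E
```

```text
t 23.65 pos [ 0.5399 -0.2851  0.124 ] q6 -0.44 F [ 0.6  0.6 -0.4] open 0.0422
([-0.0001, -0.0041, 0.1099], np.float64(-0.144), np.float64(-8.2))
[ 0.0397 -0.004  -0.9992]
```

```bash
python3 -m pendant '[{"delta_pos":[0,-0.001,0.03],"spin":-0.07},{"delta_pos":[0,-0.003,0.07],"spin":-0.144},{"delta_pos":[0,-0.004,0.095],"spin":-0.144},{"delta_pos":[0,-0.0041,0.11],"spin":-0.144},{"delta_pos":[0,-0.0041,0.11],"spin":-0.144},{"delta_pos":[0,-0.0041,0.11],"spin":-0.144}]' && python3 -m pendant '[{"delta_pos":[0,0,0],"spin":0},{"delta_pos":[0,0,0],"spin":0},{"delta_pos":[0,0,0],"spin":0},{"delta_pos":[0,0,0],"spin":0},{"delta_pos":[0,0,0],"spin":0}]' 1 12; python3 -m pendant '[{"delta_pos":[0,0,-0.03],"spin":0},{"delta_pos":[0,0,-0.08],"spin":0},{"delta_pos":[0,0,-0.1],"spin":0},{"delta_pos":[0,0,-0.1],"spin":0},{"delta_pos":[0,0,-0.1],"spin":0},{"delta_pos":[0,0,-0.1],"spin":0}]'; python3 d.py .6092 -.0335 .12 90;python3 - <<'E'
from d import *
R=Ro.from_rotvec(robot.read_state()["orientation"]).as_matrix();print(np.round(R[:,2],4))
E
```

```text
t: 24.25
tool_pos: [0.541, -0.2849, 0.0148]
orientation: [2.2, 2.198, 0.04]
force: [0.3, -0.0, 0.4]
opening: 0.0415
t: 24.75
tool_pos: [0.5424, -0.2858, 0.0168]
orientation: [2.197, 2.195, 0.041]
force: [0.1, 0.9, 7.0]
opening: 0.0281
t: 25.35
tool_pos: [0.537, -0.2845, 0.1148]
orientation: [2.2, 2.197, 0.04]
force: [-0.6, 0.3, -1.1]
opening: 0.028
t 25.35 pos [ 0.537  -0.2845  0.1148] q6 -0.59 F [-0.6  0.3 -1.1] open 0.028
([0.2511, 0.0721, -0.0034], np.float64(1.57), np.float64(-0.1))
[ 0.0411 -0.0046 -0.9991]
```

```bash
python3 -m pendant '[{"delta_pos":[0.025,0.007,0],"spin":0.15},{"delta_pos":[0.05,0.014,0],"spin":0.3},{"delta_pos":[0.08,0.022,0],"spin":0.45},{"delta_pos":[0.11,0.031,0],"spin":0.6},{"delta_pos":[0.14,0.04,0],"spin":0.75},{"delta_pos":[0.17,0.05,0],"spin":0.9},{"delta_pos":[0.2,0.057,0],"spin":1.05},{"delta_pos":[0.23,0.066,0],"spin":1.2},{"delta_pos":[0.251,0.072,0],"spin":1.35},{"delta_pos":[0.251,0.072,0],"spin":1.48}]'; python3 d.py .6092 -.0335 .06 90
```

```text
t: 26.35
tool_pos: [0.6084, -0.0304, 0.1143]
orientation: [3.133, 0.136, 0.059]
force: [-0.6, -0.0, -0.1]
opening: 0.028
t 26.35 pos [ 0.6084 -0.0304  0.1143] q6 1.35 F [-0.6 -0.  -0.1] open 0.028
([-0.0015, 0.0028, 0.0543], np.float64(0.086), np.float64(-85.0))
```

```bash
python3 d.py .6092 -.0335 .0205 90; python3 -m pendant '[{"delta_pos":[-0.001,0.002,0.03],"spin":0.086},{"delta_pos":[-0.0015,0.0028,0.054],"spin":0.086},{"delta_pos":[-0.002,0.0028,0.075],"spin":0.086},{"delta_pos":[-0.003,0.0028,0.09],"spin":0.086},{"delta_pos":[-0.003,0.0028,0.0938],"spin":0.086},{"delta_pos":[-0.003,0.0028,0.0938],"spin":0.086},{"delta_pos":[-0.003,0.0028,0.0938],"spin":0.086}]'; python3 d.py .6092 -.0335 .0205 90
```

```text
t 26.35 pos [ 0.6084 -0.0304  0.1143] q6 1.35 F [-0.6 -0.  -0.1] open 0.028
([-0.003, 0.0026, 0.0938], np.float64(0.086), np.float64(-85.0))
t: 27.05
tool_pos: [0.61, -0.0338, 0.0214]
orientation: [3.138, 0.001, 0.061]
force: [-0.0, 0.5, -0.6]
opening: 0.0278
t 27.05 pos [ 0.61   -0.0338  0.0214] q6 1.43 F [-0.   0.5 -0.6] open 0.0278
([-0.0008, -0.0004, 0.0009], np.float64(0.0), np.float64(-90.0))
```

```bash
python3 -m pendant '[{"delta_pos":[-0.001,0,0.001],"spin":0},{"delta_pos":[-0.001,0,0.001],"spin":0},{"delta_pos":[-0.001,0,0.001],"spin":0},{"delta_pos":[-0.001,0,0.001],"spin":0}]' 0.05;python3 -m pendant '[{"delta_pos":[0,0,-0.03],"spin":0},{"delta_pos":[0,0,-0.07],"spin":0},{"delta_pos":[0,0,-0.1],"spin":0},{"delta_pos":[0,0,-0.1],"spin":0},{"delta_pos":[0,0,-0.1],"spin":0},{"delta_pos":[0,0,-0.1],"spin":0}]'; python3 d.py .5307 -.348 .12 0
```

```text
t: 27.45
tool_pos: [0.6093, -0.0339, 0.0208]
orientation: [3.137, 0.001, 0.062]
force: [1.3, -0.7, -0.4]
opening: 0.044
t: 28.05
tool_pos: [0.6044, -0.0334, 0.1193]
orientation: [3.138, 0.001, 0.059]
force: [0.5, -0.5, 0.1]
opening: 0.0442
t 28.05 pos [ 0.6044 -0.0334  0.1193] q6 1.43 F [ 0.5 -0.5  0.1] open 0.0442
([-0.0738, 0.3145, -0.0025], np.float64(-1.57), np.float64(-90.0))
```

```bash
python3 -m pendant '[{"delta_pos":[-0.009,0.035,0],"spin":-0.15},{"delta_pos":[-0.017,0.07,0],"spin":-0.3},{"delta_pos":[-0.026,0.105,0],"spin":-0.45},{"delta_pos":[-0.034,0.14,0],"spin":-0.6},{"delta_pos":[-0.042,0.175,0],"spin":-0.75},{"delta_pos":[-0.051,0.21,0],"spin":-0.9},{"delta_pos":[-0.06,0.25,0],"spin":-1.05},{"delta_pos":[-0.069,0.285,0],"spin":-1.2},{"delta_pos":[-0.0738,0.315,0],"spin":-1.35},{"delta_pos":[-0.0738,0.315,0],"spin":-1.48}]' 0.1; python3 tf.py
python3 - <<'E'
from h import *
for n in("top",):
    c=snap(n);im=c["color"];u,v=map(int,proj(c,(.62,-.15,.03)));cv2.imwrite(f"pics/t3{n}.png",cv2.convertScaleAbs(cv2.resize(im[v-70:v+80,u-100:u+100],None,fx=4,fy=4,interpolation=2),alpha=1.5))
E
python3 d.py .5305 -.3485 .014 0
```

```text
t: 29.05
tool_pos: [0.5284, -0.3517, 0.1153]
orientation: [2.298, 2.104, 0.037]
force: [0.0, 1.6, 0.1]
opening: 0.0416
top [396.3 178. ] 97 [ 0.6097 -0.358 ]
side [271.7 160. ] 50 [ 0.6078 -0.3581]
side [293.3 166.5] 46 [ 0.5294 -0.3484]
t 29.2 pos [ 0.5297 -0.348   0.1156] q6 -0.59 F [-0.1 -0.4 -0.2] open 0.0418
([-0.0006, -0.0028, 0.1015], np.float64(-0.094), np.float64(-5.4))
```

View pics/t3top.png

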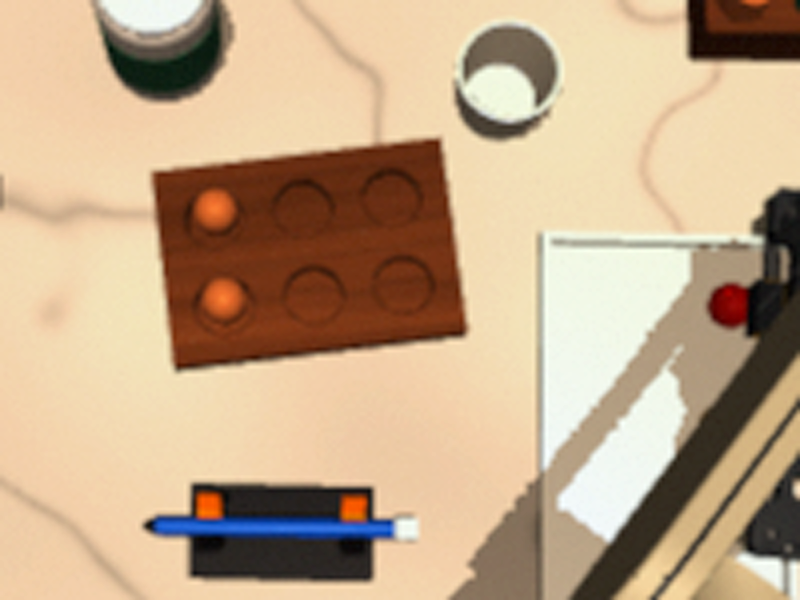

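Two truffles are in the left column, at (213,212) and (222,300). Now the gold one.

```bash
python3 -m pendant '[{"delta_pos":[0,-0.001,0.03],"spin":-0.05},{"delta_pos":[0,-0.002,0.065],"spin":-0.094},{"delta_pos":[-0.0006,-0.0028,0.09],"spin":-0.094},{"delta_pos":[-0.0006,-0.0028,0.101],"spin":-0.094},{"delta_pos":[-0.0006,-0.0028,0.101],"spin":-0.094},{"delta_pos":[-0.0006,-0.0028,0.101],"spin":-0.094}]' && python3 -m pendant '[{"delta_pos":[0,0,0],"spin":0},{"delta_pos":[0,0,0],"spin":0},{"delta_pos":[0,0,0],"spin":0},{"delta_pos":[0,0,0],"spin":0},{"delta_pos":[0,0,0],"spin":0}]' 1 12; python3 -m pendant '[{"delta_pos":[0,0,-0.03],"spin":0},{"delta_pos":[0,0,-0.08],"spin":0},{"delta_pos":[0,0,-0.1],"spin":0},{"delta_pos":[0,0,-0.1],"spin":0},{"delta_pos":[0,0,-0.1],"spin":0},{"delta_pos":[0,0,-0.1],"spin":0}]'; python3 d.py .679 -.1428 .12 90
```

```text
t: 29.8
tool_pos: [0.5312, -0.3484, 0.0155]
orientation: [2.203, 2.202, 0.038]
force: [0.0, 0.2, 0.3]
opening: 0.0416
t: 30.3
tool_pos: [0.5323, -0.3493, 0.0174]
orientation: [2.201, 2.199, 0.039]
force: [-0.4, 0.4, 6.4]
opening: 0.0284
t: 30.9
tool_pos: [0.5275, -0.3482, 0.1153]
orientation: [2.204, 2.201, 0.038]
force: [-0.0, 0.5, -0.3]
opening: 0.0282
t 30.9 pos [ 0.5275 -0.3482  0.1153] q6 -0.68 F [-0.   0.5 -0.3] open 0.0282
([0.2056, 0.1514, 0.0005], np.float64(1.57), np.float64(-0.1))
```

```bash
python3 -m pendant '[{"delta_pos":[0.021,0.015,0],"spin":0.15},{"delta_pos":[0.042,0.031,0],"spin":0.3},{"delta_pos":[0.064,0.047,0],"spin":0.45},{"delta_pos":[0.087,0.064,0],"spin":0.6},{"delta_pos":[0.11,0.081,0],"spin":0.75},{"delta_pos":[0.135,0.1,0],"spin":0.9},{"delta_pos":[0.16,0.118,0],"spin":1.05},{"delta_pos":[0.185,0.136,0],"spin":1.2},{"delta_pos":[0.2056,0.1514,0],"spin":1.35},{"delta_pos":[0.2056,0.1514,0],"spin":1.48}]'; python3 d.py .679 -.1428 .0205 90
```

```text
t: 31.9
tool_pos: [0.6794, -0.139, 0.1179]
orientation: [3.137, 0.136, 0.053]
force: [-0.3, -0.6, -0.0]
opening: 0.0279
t 31.9 pos [ 0.6794 -0.139   0.1179] q6 1.2 F [-0.3 -0.6 -0. ] open 0.0279
([-0.004, 0.0035, 0.0973], np.float64(0.087), np.float64(-85.0))
```

```bash
python3 -m pendant '[{"delta_pos":[-0.001,0.002,0.03],"spin":0.087},{"delta_pos":[-0.002,0.0035,0.054],"spin":0.087},{"delta_pos":[-0.003,0.0035,0.075],"spin":0.087},{"delta_pos":[-0.004,0.0035,0.09],"spin":0.087},{"delta_pos":[-0.004,0.0035,0.0973],"spin":0.087},{"delta_pos":[-0.004,0.0035,0.0973],"spin":0.087},{"delta_pos":[-0.004,0.0035,0.0973],"spin":0.087}]'; python3 d.py .679 -.1428 .0205 90
```

```text
t: 32.6
tool_pos: [0.6794, -0.143, 0.0212]
orientation: [-3.141, 0.0, -0.054]
force: [0.1, -0.2, 0.8]
opening: 0.0279
t 32.6 pos [ 0.6794 -0.143   0.0212] q6 1.28 F [ 0.1 -0.2  0.8] open 0.0279
([-0.0005, -0.0002, 0.0007], np.float64(-0.0), np.float64(-90.0))
```

```bash
python3 -m pendant '[{"delta_pos":[0,0,0],"spin":0},{"delta_pos":[0,0,0],"spin":0},{"delta_pos":[0,0,0],"spin":0},{"delta_pos":[0,0,0],"spin":0}]' 0.05;python3 -m pendant '[{"delta_pos":[0,0,-0.03],"spin":0},{"delta_pos":[0,0,-0.07],"spin":0},{"delta_pos":[0,0,-0.1],"spin":0},{"delta_pos":[0,0,-0.1],"spin":0},{"delta_pos":[0,0,-0.1],"spin":0},{"delta_pos":[0,0,-0.1],"spin":0}]'; python3 d.py .609 -.358 .12 0
```

```text
t: 33.0
tool_pos: [0.6797, -0.1431, 0.0217]
orientation: [3.141, -0.0, 0.055]
force: [-0.2, 0.3, 0.9]
opening: 0.044
t: 33.6
tool_pos: [0.6752, -0.1428, 0.12]
orientation: [-3.141, 0.0, -0.051]
force: [0.4, -0.6, -0.2]
opening: 0.0439
t 33.6 pos [ 0.6752 -0.1428  0.12  ] q6 1.28 F [ 0.4 -0.6 -0.2] open 0.0439
([-0.0662, 0.2152, -0.0023], np.float64(1.571), np.float64(-90.0))
```

```bash
python3 -m pendant '[{"delta_pos":[-0.007,0.022,0],"spin":-0.15},{"delta_pos":[-0.014,0.045,0],"spin":-0.3},{"delta_pos":[-0.021,0.07,0],"spin":-0.45},{"delta_pos":[-0.028,0.093,0],"spin":-0.6},{"delta_pos":[-0.035,0.117,0],"spin":-0.75},{"delta_pos":[-0.043,0.142,0],"spin":-0.9},{"delta_pos":[-0.05,0.167,0],"spin":-1.05},{"delta_pos":[-0.058,0.192,0],"spin":-1.2},{"delta_pos":[-0.0662,0.2152,0],"spin":-1.35},{"delta_pos":[-0.0662,0.2152,0],"spin":-1.48}]' 0.17; python3 tf.py
python3 - <<'E'
from h import *
for n in("top",):
    c=snap(n);im=c["color"];u,v=map(int,proj(c,(.62,-.15,.03)));cv2.imwrite(f"pics/t4{n}.png",cv2.convertScaleAbs(cv2.resize(im[v-70:v+80,u-100:u+100],None,fx=4,fy=4,interpolation=2),alpha=1.5))
for n in("side",):
    c=snap(n);im=c["color"];u,v=map(int,proj(c,(.58,-.25,.03)));cv2.imwrite(f"pics/t4{n}.png",cv2.convertScaleAbs(cv2.resize(im[v-70:v+70,u-80:u+80],None,fx=4,fy=4,interpolation=2),alpha=1.5))
E
python3 d.py .609 -.358 .014 0
```

```text
t: 34.6
tool_pos: [0.6064, -0.3605, 0.115]
orientation: [2.303, 2.109, 0.036]
force: [-0.2, -0.1, 0.4]
opening: 0.0387
side [271.6 160. ] 48 [ 0.6083 -0.3579]
t 34.8 pos [ 0.6084 -0.3572  0.1159] q6 -0.52 F [-0.1 -0.4 -0.4] open 0.0387
([-0.0013, -0.0024, 0.1019], np.float64(-0.095), np.float64(-5.4))
```

View pics/t4top.png

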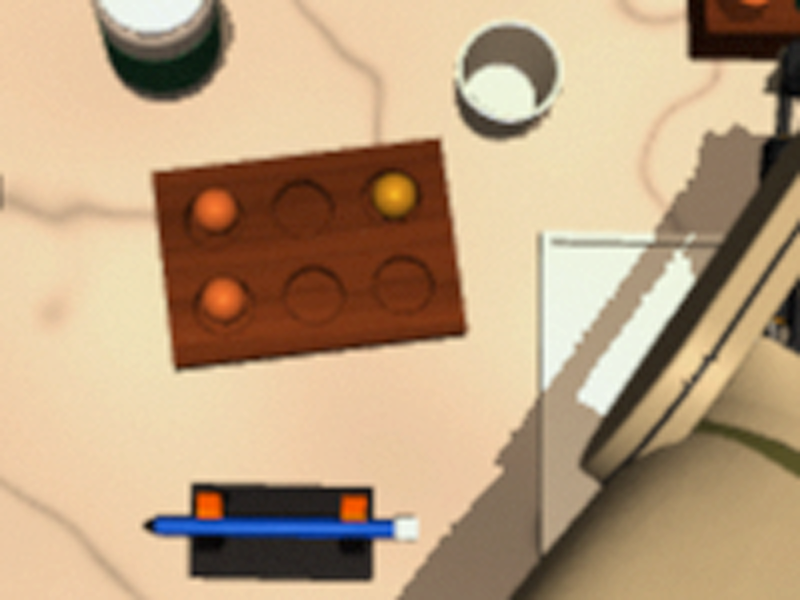

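View pics/t4side.png

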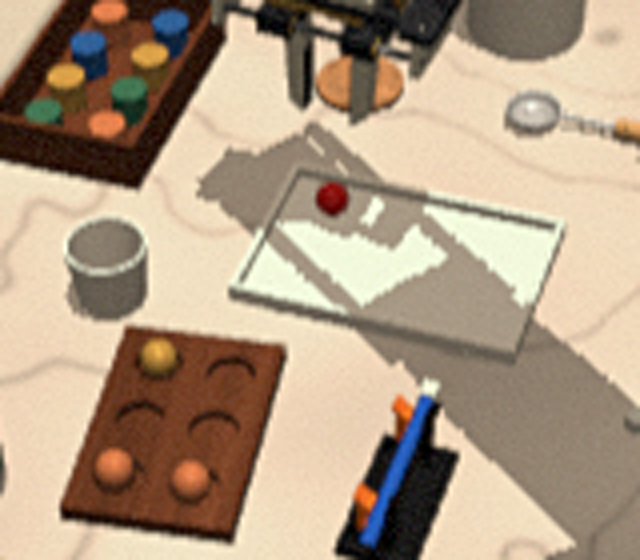

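Three truffles are placed, and the red one is alone near the dish corner at (332,198) in the side crop. Descending on it.

```bash
python3 -m pendant '[{"delta_pos":[0,-0.001,0.03],"spin":-0.05},{"delta_pos":[-0.001,-0.002,0.065],"spin":-0.095},{"delta_pos":[-0.0013,-0.0024,0.085],"spin":-0.095},{"delta_pos":[-0.0013,-0.0024,0.095],"spin":-0.095},{"delta_pos":[-0.0013,-0.0028,0.101],"spin":-0.095},{"delta_pos":[-0.0013,-0.0028,0.101],"spin":-0.095}]' && python3 -m pendant '[{"delta_pos":[0,0,0],"spin":0},{"delta_pos":[0,0,0],"spin":0},{"delta_pos":[0,0,0],"spin":0},{"delta_pos":[0,0,0],"spin":0},{"delta_pos":[0,0,0],"spin":0}]' 1 12; python3 -m pendant '[{"delta_pos":[0,0,-0.03],"spin":0},{"delta_pos":[0,0,-0.08],"spin":0},{"delta_pos":[0,0,-0.1],"spin":0},{"delta_pos":[0,0,-0.1],"spin":0},{"delta_pos":[0,0,-0.1],"spin":0},{"delta_pos":[0,0,-0.1],"spin":0}]'; python3 d.py .6214 -.1489 .12 90
```

```text
t: 35.4
tool_pos: [0.6087, -0.3576, 0.0147]
orientation: [2.208, 2.207, 0.036]
force: [-0.3, 0.2, -0.9]
opening: 0.0386
t: 35.9
tool_pos: [0.6098, -0.3582, 0.0164]
orientation: [2.206, 2.205, 0.037]
force: [0.6, 0.2, 6.5]
opening: 0.0282
t: 36.5
tool_pos: [0.6053, -0.3576, 0.114]
orientation: [2.209, 2.207, 0.036]
force: [0.6, 0.1, 0.6]
opening: 0.0279
t 36.5 pos [ 0.6053 -0.3576  0.114 ] q6 -0.62 F [0.6 0.1 0.6] open 0.0279
([0.2087, 0.016, -0.0048], np.float64(1.57), np.float64(-0.1))
```

```bash
python3 -m pendant '[{"delta_pos":[0.021,0.002,0],"spin":0.15},{"delta_pos":[0.042,0.003,0],"spin":0.3},{"delta_pos":[0.064,0.005,0],"spin":0.45},{"delta_pos":[0.087,0.006,0],"spin":0.6},{"delta_pos":[0.11,0.008,0],"spin":0.75},{"delta_pos":[0.135,0.01,0],"spin":0.9},{"delta_pos":[0.16,0.012,0],"spin":1.05},{"delta_pos":[0.185,0.014,0],"spin":1.2},{"delta_pos":[0.2087,0.016,0],"spin":1.35},{"delta_pos":[0.2087,0.016,0],"spin":1.48}]'; python3 d.py .6214 -.1489 .0205 90
```

```text
t: 37.5
tool_pos: [0.6203, -0.1453, 0.1126]
orientation: [-3.134, -0.136, -0.041]
force: [-0.4, 0.5, 0.3]
opening: 0.0282
t 37.5 pos [ 0.6203 -0.1453  0.1126] q6 1.16 F [-0.4  0.5  0.3] open 0.0282
([-0.0017, 0.004, 0.092], np.float64(0.087), np.float64(-85.0))
```

```bash
python3 -m pendant '[{"delta_pos":[-0.001,0.002,0.03],"spin":0.087},{"delta_pos":[-0.001,0.004,0.054],"spin":0.087},{"delta_pos":[-0.001,0.004,0.075],"spin":0.087},{"delta_pos":[-0.0017,0.004,0.088],"spin":0.087},{"delta_pos":[-0.0017,0.004,0.092],"spin":0.087},{"delta_pos":[-0.0017,0.004,0.092],"spin":0.087},{"delta_pos":[-0.0017,0.004,0.092],"spin":0.087}]'; python3 d.py .6214 -.1489 .0205 90
```

```text
t: 38.2
tool_pos: [0.6221, -0.1492, 0.0215]
orientation: [-3.136, 0.001, -0.043]
force: [-0.1, 0.4, -0.3]
opening: 0.0284
t 38.2 pos [ 0.6221 -0.1492  0.0215] q6 1.24 F [-0.1  0.4 -0.3] open 0.0284
([-0.0007, -0.0003, 0.001], np.float64(-0.0), np.float64(-90.0))
```

```bash
python3 -m pendant '[{"delta_pos":[0,0,0],"spin":0},{"delta_pos":[0,0,0],"spin":0},{"delta_pos":[0,0,0],"spin":0},{"delta_pos":[0,0,0],"spin":0}]' 0.05;python3 -m pendant '[{"delta_pos":[0,0,-0.03],"spin":0},{"delta_pos":[0,0,-0.07],"spin":0},{"delta_pos":[0,0,-0.1],"spin":0},{"delta_pos":[0,0,-0.1],"spin":0},{"delta_pos":[0,0,-0.1],"spin":0},{"delta_pos":[0,0,-0.1],"spin":0}]'; python3 d.py .4645 -.073 .085 90
```

```text
t: 38.6
tool_pos: [0.6224, -0.1493, 0.022]
orientation: [-3.137, 0.001, -0.044]
force: [-0.3, 0.8, 0.3]
opening: 0.044
t: 39.2
tool_pos: [0.6186, -0.1494, 0.1204]
orientation: [-3.136, 0.001, -0.041]
force: [-0.0, 0.3, -1.5]
opening: 0.0442
t 39.2 pos [ 0.6186 -0.1494  0.1204] q6 1.24 F [-0.   0.3 -1.5] open 0.0442
([-0.155, -0.0762, 0.0319], np.float64(-0.0), np.float64(-90.0))
```

```bash
python3 -m pendant '[{"delta_pos":[-0.04,-0.02,0],"spin":0},{"delta_pos":[-0.08,-0.04,0],"spin":0},{"delta_pos":[-0.12,-0.06,0],"spin":0},{"delta_pos":[-0.155,-0.0762,0],"spin":0},{"delta_pos":[-0.155,-0.0762,0.02],"spin":0},{"delta_pos":[-0.155,-0.0762,0.032],"spin":0},{"delta_pos":[-0.155,-0.0762,0.032],"spin":0},{"delta_pos":[-0.155,-0.0762,0.032],"spin":0}]' 1; python3 d.py .4645 -.073 .052 90
python3 - <<'E'
from h import *
for n in("side",):
    c=snap(n);im=c["color"];u,v=map(int,proj(c,(.55,-.12,.03)));cv2.imwrite(f"pics/t5{n}.png",cv2.convertScaleAbs(cv2.resize(im[v-70:v+70,u-90:u+90],None,fx=4,fy=4,interpolation=2),alpha=1.5))
E
```

```text
t: 40.0
tool_pos: [0.4643, -0.0731, 0.0841]
orientation: [-3.135, 0.001, -0.037]
force: [0.4, -0.1, 0.2]
opening: 0.0005
t 40.0 pos [ 0.4643 -0.0731  0.0841] q6 1.29 F [ 0.4 -0.1  0.2] open 0.0005
([-0.0006, 0.0001, 0.0321], np.float64(-0.001), np.float64(-90.0))
```

View pics/t5side.png

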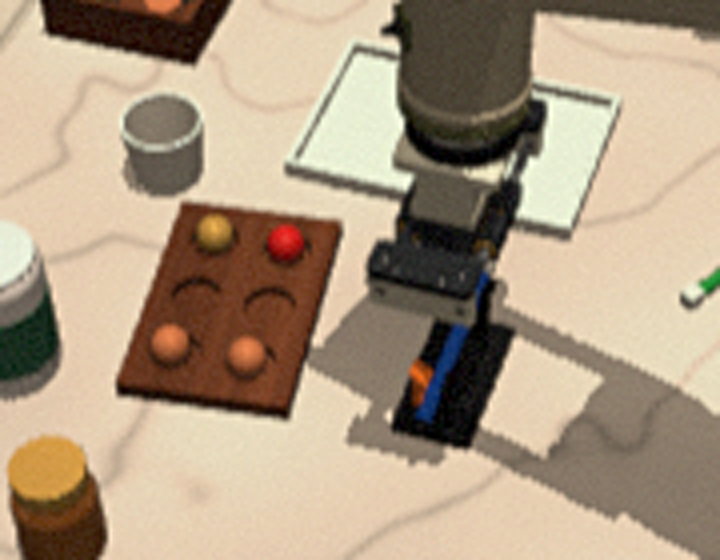

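All four truffles are in wells and the dish is empty. Now I probe the stylus height with closed fingers.

```bash
python3 -m pendant '[{"delta_pos":[0,0,0.01],"spin":0},{"delta_pos":[0,0,0.02],"spin":0},{"delta_pos":[0,0,0.026],"spin":0},{"delta_pos":[0,0,0.028],"spin":0}]'; python3 -m pendant '[{"delta_pos":[0,0,0.002],"spin":0},{"delta_pos":[0,0,0.003],"spin":0}]'; python3 -m pendant '[{"delta_pos":[0,0,0.001],"spin":0},{"delta_pos":[0,0,0.002],"spin":0}]'
```

```text
t: 40.45
tool_pos: [0.4647, -0.0728, 0.0553]
orientation: [-3.135, 0.001, -0.036]
force: [-0.0, -0.9, -0.0]
opening: 0.0005
t: 40.65
tool_pos: [0.4647, -0.0728, 0.0521]
orientation: [-3.135, 0.001, -0.035]
force: [-0.1, 0.8, 3.2]
opening: 0.0004
t: 40.85
tool_pos: [0.4664, -0.0729, 0.0518]
orientation: [-3.135, 0.001, -0.04]
force: [-0.9, 3.3, 13.1]
opening: 0.0006
```

The fingers met the stylus top at z = 0.052, exactly what a seated stylus gives. Next is the tablet tilt.

```bash
python3 -m pendant '[{"delta_pos":[0,0,-0.04],"spin":0},{"delta_pos":[0,0,-0.08],"spin":0},{"delta_pos":[0,0,-0.12],"spin":0},{"delta_pos":[0,0,-0.16],"spin":0},{"delta_pos":[0,0,-0.16],"spin":0},{"delta_pos":[0,0,-0.16],"spin":0},{"delta_pos":[0,0,-0.16],"spin":0}]'; python3 d.py .4754 .3355 .21 82.4
```

```text
t: 41.55
tool_pos: [0.4616, -0.0737, 0.2105]
orientation: [-3.135, 0.001, -0.038]
force: [0.7, -0.3, -0.9]
opening: 0.0003
t 41.55 pos [ 0.4616 -0.0737  0.2105] q6 1.29 F [ 0.7 -0.3 -0.9] open 0.0003
([0.0134, -0.4092, 0.0036], np.float64(0.132), np.float64(-90.0))
```

```bash
python3 -m pendant '[{"delta_pos":[0,-0.045,0],"spin":0.02},{"delta_pos":[0,-0.09,0],"spin":0.04},{"delta_pos":[0,-0.135,0],"spin":0.06},{"delta_pos":[0.003,-0.18,0],"spin":0.08},{"delta_pos":[0.006,-0.225,0],"spin":0.1},{"delta_pos":[0.01,-0.27,0],"spin":0.132},{"delta_pos":[0.0134,-0.315,0],"spin":0.132},{"delta_pos":[0.0134,-0.36,0],"spin":0.132},{"delta_pos":[0.0134,-0.4092,0],"spin":0.132},{"delta_pos":[0.0134,-0.4092,0],"spin":0.132}]'; python3 d.py .4754 .3355 .125 82.4
```

```text
t: 42.55
tool_pos: [0.473, 0.34, 0.2104]
orientation: [-3.128, 0.2, -0.03]
force: [-0.8, -0.8, -0.3]
opening: 0.0005
t 42.55 pos [0.473  0.34   0.2104] q6 2.24 F [-0.8 -0.8 -0.3] open 0.0005
([0.0014, 0.0049, 0.0854], np.float64(0.005), np.float64(-97.3))
```

```bash
python3 -m pendant '[{"delta_pos":[0.001,0.005,0.03],"spin":0},{"delta_pos":[0.0014,0.005,0.06],"spin":0},{"delta_pos":[0.0014,0.005,0.085],"spin":0},{"delta_pos":[0.0014,0.005,0.085],"spin":0},{"delta_pos":[0.0014,0.005,0.085],"spin":0}]'; python3 d.py .53 .3285 .125 82.4
python3 - <<'E'
from h import *
for n in("side",):
    c=snap(n);im=c["color"];u,v=map(int,proj(c,(.5,.33,.06)));cv2.imwrite(f"pics/u1{n}.png",cv2.convertScaleAbs(cv2.resize(im[v-70:v+70,u-90:u+90],None,fx=4,fy=4,interpolation=2),alpha=1.5))
E
```

```text
t: 43.05
tool_pos: [0.4746, 0.3344, 0.1243]
orientation: [-3.129, 0.201, -0.026]
force: [0.3, 0.2, 0.6]
opening: 0.0007
t 43.05 pos [0.4746 0.3344 0.1243] q6 2.23 F [0.3 0.2 0.6] open 0.0007
([0.0557, -0.0012, 0.0002], np.float64(0.004), np.float64(-97.4))
```

View pics/u1side.png

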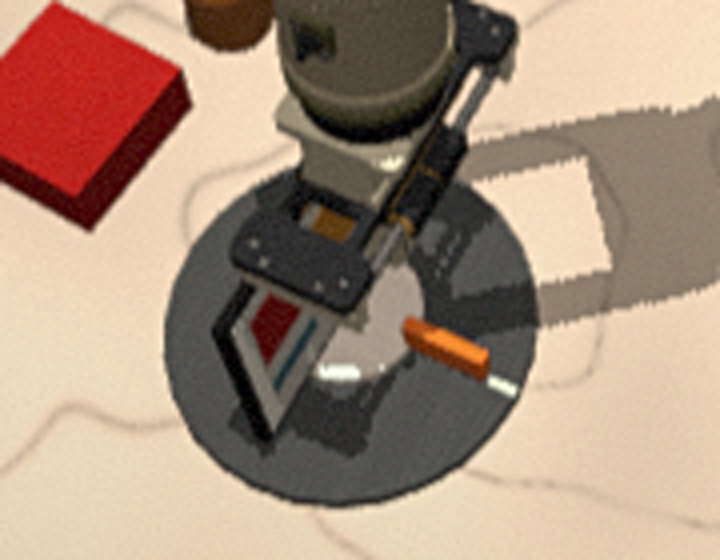

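```bash
python3 -m pendant '[{"delta_pos":[0.01,0,0],"spin":0},{"delta_pos":[0.018,-0.001,0],"spin":0},{"delta_pos":[0.022,-0.001,0],"spin":0},{"delta_pos":[0.022,-0.001,0],"spin":0}]'; for i in 1; do python3 -m pendant '[{"delta_pos":[0.003,0,0],"spin":0},{"delta_pos":[0.003,0,0],"spin":0}]'; done; python3 -m pendant '[{"delta_pos":[0.003,0,0],"spin":0},{"delta_pos":[0.003,0,0],"spin":0}]'
```

```text
t: 43.5
tool_pos: [0.4987, 0.3332, 0.127]
orientation: [-3.127, 0.202, -0.032]
force: [-0.6, 0.0, 0.1]
opening: 0.0007
t: 43.7
tool_pos: [0.5021, 0.3327, 0.1272]
orientation: [-3.127, 0.202, -0.032]
force: [-0.3, 0.0, -0.2]
opening: 0.0006
t: 43.9
tool_pos: [0.5051, 0.3323, 0.1271]
orientation: [-3.127, 0.202, -0.032]
force: [0.4, 0.0, -0.7]
opening: 0.0005
```

```bash
python3 -m pendant '[{"delta_pos":[0.003,0,0],"spin":0},{"delta_pos":[0.003,0,0],"spin":0}]';python3 -m pendant '[{"delta_pos":[0.003,0,0],"spin":0},{"delta_pos":[0.003,0,0],"spin":0}]'
```

```text
t: 44.1
tool_pos: [0.5077, 0.332, 0.1271]
orientation: [-3.127, 0.202, -0.03]
force: [-4.2, 0.0, 1.4]
opening: 0.0004
t: 44.3
tool_pos: [0.5106, 0.3316, 0.1269]
orientation: [-3.127, 0.202, -0.029]
force: [-4.5, 0.1, 1.7]
opening: 0.0007
```

```bash
python3 -m pendant '[{"delta_pos":[0.003,0,0],"spin":0},{"delta_pos":[0.003,0,0],"spin":0}]';python3 -m pendant '[{"delta_pos":[0.003,0,0],"spin":0},{"delta_pos":[0.003,0,0],"spin":0}]'
```

```text
t: 44.5
tool_pos: [0.5137, 0.3312, 0.1267]
orientation: [-3.127, 0.202, -0.029]
force: [-2.7, 0.4, 0.1]
opening: -0.0001
t: 44.7
tool_pos: [0.5168, 0.3307, 0.1264]
orientation: [-3.127, 0.202, -0.028]
force: [-3.5, 1.0, -1.1]
opening: 0.0001
```

```bash
python3 -m pendant '[{"delta_pos":[0.003,0,0],"spin":0},{"delta_pos":[0.006,0,0],"spin":0},{"delta_pos":[0.009,0,0],"spin":0},{"delta_pos":[0.012,0,0],"spin":0},{"delta_pos":[0.015,0,0],"spin":0},{"delta_pos":[0.018,0,0],"spin":0},{"delta_pos":[0.021,0,0],"spin":0},{"delta_pos":[0.024,0,0],"spin":0},{"delta_pos":[0.026,0,0],"spin":0},{"delta_pos":[0.026,0,0],"spin":0}]'; python3 d.py .545 .327 .127
```

```text
t: 45.7
tool_pos: [0.5432, 0.3274, 0.1271]
orientation: [-3.127, 0.203, -0.03]
force: [-2.4, -0.2, -0.6]
opening: 0.0005
t 45.7 pos [0.5432 0.3274 0.1271] q6 2.16 F [-2.4 -0.2 -0.6] open 0.0005
([0.0019, 0.0001, 0.0002], 0, np.float64(-97.4))
```

```bash
python3 -m pendant '[{"delta_pos":[0.002,0,0],"spin":0},{"delta_pos":[0.002,0,0],"spin":0},{"delta_pos":[-0.02,0,0],"spin":0},{"delta_pos":[-0.05,0,0],"spin":0},{"delta_pos":[-0.06,0,-0.04],"spin":0},{"delta_pos":[-0.06,0,-0.08],"spin":0},{"delta_pos":[-0.06,0,-0.1],"spin":0},{"delta_pos":[-0.06,0,-0.1],"spin":0}]'; python3 d.py .40 -.1 .22 90
```

```text
t: 46.5
tool_pos: [0.4846, 0.3357, 0.2317]
orientation: [-3.122, 0.202, -0.043]
force: [0.7, 0.6, 0.7]
opening: 0.0006
t 46.5 pos [0.4846 0.3357 0.2317] q6 2.22 F [0.7 0.6 0.7] open 0.0006
([-0.0278, 0.4431, 0.0045], np.float64(-0.129), np.float64(-97.4))
```

```bash
python3 -m pendant '[{"delta_pos":[-0.005,0.045,0],"spin":-0.02},{"delta_pos":[-0.01,0.09,0],"spin":-0.04},{"delta_pos":[-0.015,0.135,0],"spin":-0.06},{"delta_pos":[-0.02,0.18,0],"spin":-0.08},{"delta_pos":[-0.025,0.23,0],"spin":-0.1},{"delta_pos":[-0.0278,0.28,0],"spin":-0.13},{"delta_pos":[-0.0278,0.32,0],"spin":-0.13},{"delta_pos":[-0.0278,0.36,0],"spin":-0.13},{"delta_pos":[-0.0278,0.4,0],"spin":-0.13},{"delta_pos":[-0.0278,0.443,0],"spin":-0.13}]'
python3 - <<'E'
from h import *
for n in("side","top"):
    c=snap(n);im=c["color"];u,v=map(int,proj(c,(.52,.33,.06)));x0=max(0,u-90);print(n,x0,v-70);cv2.imwrite(f"pics/u2{n}.png",cv2.convertScaleAbs(cv2.resize(im[v-70:v+70,x0:u+90],None,fx=4,fy=4,interpolation=2),alpha=1.5))
E
```

```text
t: 47.5
tool_pos: [0.3994, -0.1017, 0.2237]
orientation: [-3.131, -0.001, -0.046]
force: [0.8, -0.4, 0.2]
opening: 0.0001
side 126 270
top 29 139
```

View pics/u2side.png

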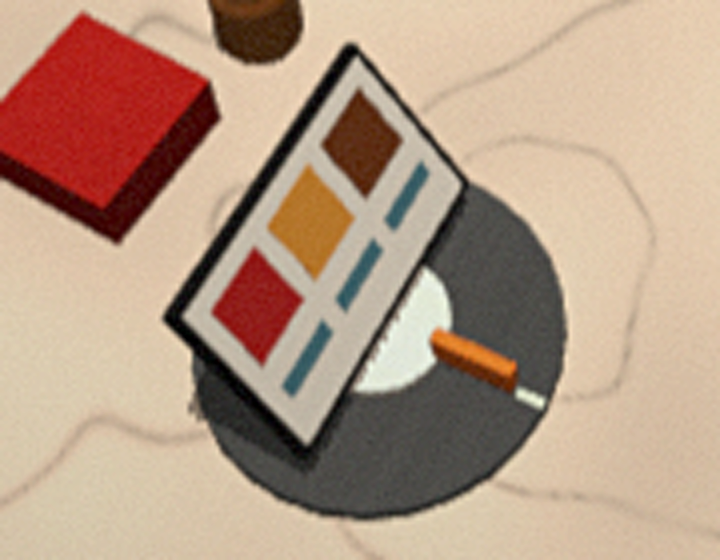

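View pics/u2top.png

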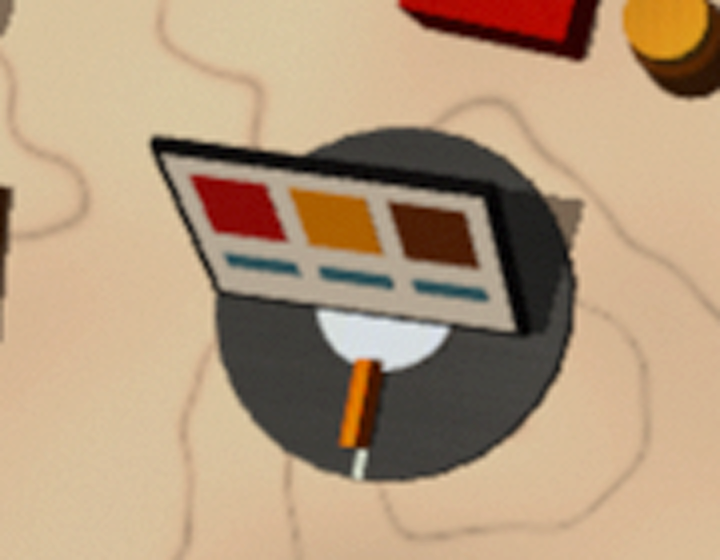

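Run:
```python
from tilt import *
S=dict(side=snap("side"),top=snap("top"))
k=lambda x,y,x0,y0:((x+.5)/4-.5+x0,(y+.5)/4-.5+y0)
# order: (-y top),(+y top),(+y bottom),(-y bottom)
px={"side":np.array([k(*u,126,270) for u in((356,52),(182,318),(306,450),(465,188))]),
"top":np.array([k(*u,29,139) for u in((488,195),(155,150),(220,292),(525,333))])}
def f(p,cams):
    return np.concatenate([(np.array([proj(S[n],X) for X in model(p[0],p[1],.0045,ax=(p[2],p[3]))])-px[n]).ravel() for n in cams])
for cams in (["side"],["top"],["side","top"]):
    r=least_squares(f,[.5,0,.515,.33],args=(cams,));print(cams,np.degrees(r.x[:2]),r.x[2:],np.round(r.fun,1))
# pointer vs mark from top
for n in ("top","side"):
    c=S[n]
    for ce,a,m in blobs(c["color"],(5,140,60),(22,255,255),20):
        X=pix2z(c,ce,.041)
        if .39<X[0]<.5 and .28<X[1]<.4:
            print(n,X,np.degrees(np.arctan2(X[1]-.3302,X[0]-.515)))
m0=pix2z(S["top"],k(360,463,29,139),.012);print("mark",m0,np.degrees(np.arctan2(m0[1]-.3302,m0[0]-.515)))
a=np.array(k(371,360,29,139));
for lab,p,z in(("in",(367,361),.041),("out",(350,446),.041)):
    print(lab,pix2z(S["top"],k(*p,29,139),z))
```

```text
['side'] [27.11641837  0.67913655] [0.51590436 0.331667  ] [ 1.4 -3.3 -1.3  1.3 -0.3  2.9  0.3 -2. ]
['top'] [29.59387308 -0.24266677] [0.51691734 0.32858597] [ 1.5  0.1 -2.6 -0.9 -0.6 -0.2  1.8  0.9]
['side', 'top'] [29.13359069  0.15505167] [0.5160691  0.32979576] [ 0.8 -4.1 -2.5 -0.1 -0.2  2.   1.  -2.5  0.7  0.5 -3.5  0.  -1.1  0.4
  1.4  0.9]
top [0.44761399 0.33876011 0.041     ] 172.76043702822057
side [0.44370201 0.34518138 0.041     ] 168.13344764255783
mark [0.41193036 0.34462078 0.012     ] 172.03527917470748
in [0.47373968 0.33284759 0.041     ]
out [0.42126033 0.34018704 0.041     ]
```

Tilt comes out at about 29° and the pointer within 1° of the mark in the top view. Last check of everything else.

Run:
```python
from h import *
from tf import tf
print('tray'); tf((.57,.72,-.2,.02))
for n in ("top","side"):
    c=snap(n);cv2.imwrite(f"pics/f_{n}.png",c["color"])
    for l in ["truffle0_center","stylus_mid","jar","tin","cup","spoon","giftbox"]:
        for m in robot.mark_of(n,l)[:4]:
            if m["score"]>.5: print(n,l,round(m["score"],2),np.round(toworld(c,m["location"]),3))
```

```text
tray
top [290.5 165.2] 3394 [ 0.6422 -0.088 ]
side [232.5 218.2] 1819 [ 0.6394 -0.0755]
top stylus_mid 0.83 [0.249 0.245 0.001]
top jar 0.71 [ 0.678  0.143 -0.001]
top tin 0.75 [0.79  0.01  0.001]
top cup 0.8 [ 0.752 -0.212 -0.001]
top cup 0.59 [ 0.612 -0.036  0.02 ]
top spoon 0.83 [ 0.407 -0.531  0.001]
top giftbox 0.9 [ 0.741  0.26  -0.001]
side truffle0_center 0.63 [ 0.61  -0.035  0.021]
side stylus_mid 0.79 [0.248 0.248 0.006]
side stylus_mid 0.59 [ 0.274 -0.261  0.003]
side stylus_mid 0.58 [ 0.465 -0.071  0.043]
side jar 0.87 [0.683 0.147 0.002]
side tin 0.84 [0.781 0.009 0.002]
side tin 0.58 [ 0.624 -0.146  0.02 ]
side cup 0.6 [ 0.752 -0.212 -0.002]
side spoon 0.65 [ 0.75  -0.216 -0.004]
side giftbox 0.69 [0.737 0.262 0.001]
side giftbox 0.67 [ 0.666 -0.019  0.022]
```

View pics/f_side.png

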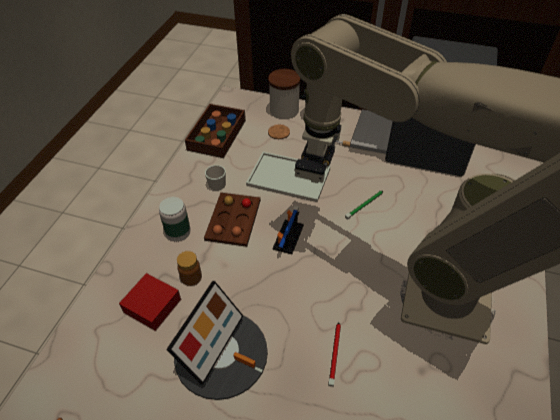

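View pics/f_top.png

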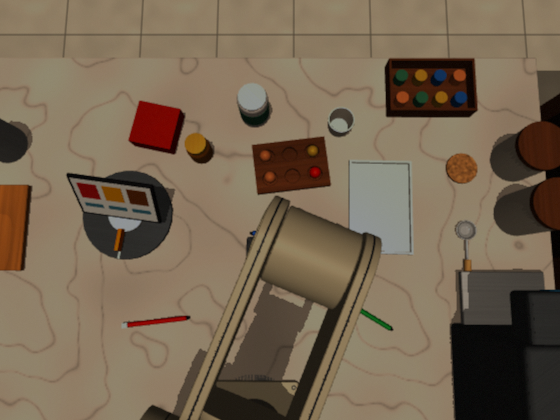

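The last pictures show:
- **Truffles:** four in separate wells, at (265,155), (312,150), (269,186) and (315,172) in the top view, and the dish is empty.
- **Stylus:** in the clip at (289,230) in the side view.
- **Tablet:** leaning back, with its pointer on the mark.
- **Bystanders:** where they started.

Handing in.

```bash
python3 -c "
from plant import robot
print(robot.close_job(), robot.read_state()['t'])"
```

```text
the job is handed in; nothing more can be done
the job is handed in; nothing more can be done
```

I've handed the job in after about 48 s of robot time, and my last checks found every part of the task done. The hand-in itself gives no verdict.

- **Truffles:** the four in the dish (two orange, one gold, one red) are in the tray's four corner wells. The last pictures show them seated and the dish empty. I judged this from the pictures, because my final colour measurement merged the truffles with the tray.
- **Stylus:** the blue one is in the clip. It first jammed about 4 mm to one side, so I shifted it back and pressed it home. Closed fingers then met its top at 52 mm, which is right for a seated stylus. The camera networks put its middle at about (0, 2, 44) mm in the clip's frame, and both orange jaws were back in their original pixel rows after the press.
- **Tablet:** it leans back about 29° (27° to 30° depending on the camera), with corner fits a few pixels off. The swivel is about 0°: the top view and the corner fits agree within 1°. A rough measurement of the pointer from the side camera was about 4° off, still within tolerance.
- **Bystanders:** jar, tin, cup, spoon and gift box were within a few millimetres of their starting positions in at least one camera. The side camera's spoon reading was a misdetection of the cup.

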